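# Set up the guitar workboard and box the cauls

## Robot

A 6-joint arm with a two-finger parallel gripper is mounted at the origin on the work surface. World frame = base frame: x ahead of the robot, y to its left, z up, the work surface at z = 0. Lengths are in m, angles in rad, forces in N, time in s.
With the tool pointing down it reaches from about 0.325 to 0.85 m from the base axis. Payload 15.5 kg.
Tool frame: the origin (TCP) lies at the very end of the fingers, on their centre line; the grasp point (between the pads) lies 19 mm behind it; z points along the fingers, x is the direction in which the jaws open and shut, and the axes are right-handed (so a half turn about z gives the same grasp; the last joint's range is limited). The gripper opens to 91 mm and grips with 3 to 60 N. Pads are 32 mm wide; open, the fingers measure 118 mm over their backs; the gripper's body (76 mm by 178 mm) begins 60 mm behind the grasp point.
Start: joints at [-1.3, 0.494, 1.345, -0, 1.302, -0.096], TCP at [0.224, -0.583, 0.214] pointing down, gripper open.
Joint ranges: [-2.91, 2.91], [-0.82, 2.16], [0.22, 2.67], [-1.22, 4.37], [0.12, 2.79], [-3.08, 3.08]. Speed limits (rad/s): [1.89, 1.89, 2.57, 3.01, 3.01, 3.01].

## Interface

Orientations are given as [roll, pitch, yaw] about the fixed x, y, z axes, in that order (R = Rz(yaw) Ry(pitch) Rx(roll)).
In Python, from bench import bot gives the robot as it stands.
- The arm moves only by the tool drive_tool, never from a script. Its argument "deltas" is a list of rows, each a list of 4 numbers: the shift along the world's x, y, z in cm, then the turn about the world's z in degrees. A call has 1 to 5 rows; each row shifts and turns the commanded pose from where the row before left it; what a row does not reach is not made up. A row lasts 1/8 s, in which the tool goes at most 62.5 mm and 10.7 degrees, less where a joint would pass 70% of its speed; a pose out of reach is approached as far as the arm can. A call is refused whole if a number of a shift passes 6.25 or a number of a turn 10.7, either way. A call with a gripper value outside its range is refused whole. "fingers" is the opening, from 0 (shut) to 1 (fully open), set as the call begins (left out, the last holds). The fingers move at their own pace and stop on an object; the grip force is fixed at half the most. Time passes only in rows, so rows that do not move let the fingers close. It gives the time, the measured TCP pose, the force and the opening at its end, in the units of the state.
- bot.get_obs(): the state, without advancing time (a new reading comes with each control period).
- bot.grab_frame(name): name is "scene" or "top" or "wrist"; returns the picture (400x640x3 uint8, red, green, blue); there is no depth.
- bot.camera_params(name): a dict with "fx", "fy", "cx", "cy" (pixels), "R" (3x3) and "t" (3): a world point X has camera coordinates R X + t. Camera axes: x right, y down, z forward; pixel columns grow to the right and rows downward; lengths in m; the calibration is good to about 2 mm. A picture is of the moment at which its call begins: read the wrist's pose just before it. camera_params takes no time and is no camera call; for the wrist camera it gives the pose at the moment of the call.
- bot.job_done(): hands the job in, once; it reports no verdict.
The state is a dict: "clock": time; "q": joint angles; "dq": joint speeds; "effort": joint torques, N m; "ee_pos": TCP position; "ee_rot": TCP orientation; "wrist_force": force on the tool from outside, world axes, zero at the start; "moment": the same for the moment, N m; "opening": finger opening in m.
Only numpy, scipy, OpenCV 4.12 (cv2) and the standard library are available. Lean on these libraries where they do the work, as an engineer would, in place of code of your own. Each camera call takes 0.05 s, during which the arm holds its last target. There are 200 camera calls.

## Task

Get the workboard ready: plug every wooden stop on the bench fully home into a socket of its own, any socket, and only then drive the board's sprung lock pin right down with the mallet, never pushing the pin with anything else. Stand the mallet back on the bench on its striking face, clear of the board; pack every caul flat in one layer in the box and put the lid on so that it sits down fully closed. Leave the glue bottle, tape and plane alone.

Things in the scene. Friction and masses are not known exactly. Their poses are not given: they have to be found in the camera images.
- board: Gluing workboard fixed on the bench: a flat aluminium-faced block 150 (x) x 260 (y) x 40 mm high; origin at the centre of its underside, z up. It has three square sockets in a row along its y axis and one upright sprung steel pin on the other (+x) side.
- socket0 (a point): Centre of the mouth of square socket 0, at the board's top face (40 mm above the bench). Hole 30.5 x 30.5 mm, sides parallel to the board's x and y axes, 28 mm deep, with a 2 mm chamfer. This point's axes are the board's. Sockets are 85 mm apart.
- socket1 (a point): Centre of the mouth of square socket 1, at the board's top face (40 mm above the bench). Hole 30.5 x 30.5 mm, sides parallel to the board's x and y axes, 28 mm deep, with a 2 mm chamfer. This point's axes are the board's. Sockets are 85 mm apart.
- socket2 (a point): Centre of the mouth of square socket 2, at the board's top face (40 mm above the bench). Hole 30.5 x 30.5 mm, sides parallel to the board's x and y axes, 28 mm deep, with a 2 mm chamfer. This point's axes are the board's. Sockets are 85 mm apart.
- pin (a joint): How far the lock pin has gone down, in m: 0 = fully up, 0.016 = fully down (end stop). Stiff spring and friction: needs about 9 N in all to go fully down, and stays where it is left.
- pin_top (a point): Top centre of the lock pin's round steel head (28 mm diameter, 10 mm thick, on a 14 mm stem). It stands 50 mm above the board's top face when up, 34 mm when down.
- stop0_mid (a point): A pale wooden stop (plug block) standing upright: square head 40 x 40 x 30 mm above a square shank 28 x 28 x 24 mm with a slightly stepped foot (24 x 24 in its last 3 mm); 54 mm high in all, 70 g. Its centre, half-way up; z up. x and y axes square to its sides (quarter-turn symmetric). Head spans 3 mm below to 27 mm above this point. Seated, the head rests on the board and this point is 3 mm above the socket's mouth. May be absent.
- stop1_mid (a point): A pale wooden stop (plug block) standing upright: square head 40 x 40 x 30 mm above a square shank 28 x 28 x 24 mm with a slightly stepped foot (24 x 24 in its last 3 mm); 54 mm high in all, 70 g. Its centre, half-way up; z up. x and y axes square to its sides (quarter-turn symmetric). Head spans 3 mm below to 27 mm above this point. Seated, the head rests on the board and this point is 3 mm above the socket's mouth. May be absent.
- stop2_mid (a point): A pale wooden stop (plug block) standing upright: square head 40 x 40 x 30 mm above a square shank 28 x 28 x 24 mm with a slightly stepped foot (24 x 24 in its last 3 mm); 54 mm high in all, 70 g. Its centre, half-way up; z up. x and y axes square to its sides (quarter-turn symmetric). Head spans 3 mm below to 27 mm above this point. Seated, the head rests on the board and this point is 3 mm above the socket's mouth. May be absent.
- caul0_mid (a point): A dark wooden gluing caul with a cork face on top: a bar 24 (x) x 50 (y) x 22 mm high, lying flat, 50 g. Its centre, half-way up; z up. May be absent.
- caul1_mid (a point): A dark wooden gluing caul with a cork face on top: a bar 24 (x) x 50 (y) x 22 mm high, lying flat, 50 g. Its centre, half-way up; z up. May be absent.
- caul2_mid (a point): A dark wooden gluing caul with a cork face on top: a bar 24 (x) x 50 (y) x 22 mm high, lying flat, 50 g. Its centre, half-way up; z up. May be absent.
- box: Open plywood box fixed on the bench, outside 104 (x) x 122 (y) x 42 mm high, walls and floor 6 mm (inside 92 x 110 x 36 mm); origin at the centre of its underside, z up. Three cauls fit in one layer side by side along x, each with its 50 mm length along the box's y, which leaves 30 mm at each end for fingers. Two layers are too high for the lid.
- lid_grip (a point): Point to grip on the loose plywood lid's handle, at the lid's centre, 38 mm above the lid's underside; axes of the lid. Lid plate 104 (x) x 122 (y) x 6 mm, with a lip 86 x 104 x 8 mm under it that drops inside the box; it lies on the bench on its lip. Handle: dark wooden bar 20 (x) x 60 (y) x 34 mm high on the plate (this point is 24 mm above the plate, 10 mm below the handle's top). About 150 g. Closed, this point is 72 mm above the box's underside.
- mallet_grip (a point): Point to grip on the handle of the wooden joiner's mallet, 33 mm from the head's centre and 15 mm from the head's near side, 40 mm above the striking face it stands on. Axes of the mallet: x runs from the handle to the head, z up. Handle level, 22 mm wide (y), 32 mm high, 110 mm long from the head. About 350 g, its weight mostly in the head.
- mallet_face (a point): Centre of the mallet's lower striking face, on which it stands. Head block 36 (x) x 60 (y) x 80 mm high; axes of the mallet, z up.
- glue: Bystander: white glue bottle, 44 mm diameter, 130 mm high; origin at its underside.
- tape: Bystander: yellow roll of tape, 100 mm diameter, 24 mm high; origin at its underside.
- plane: Bystander: small wooden hand plane, about 45 x 130 x 60 mm; origin at its underside.
Things that resemble listed ones, but are neither listed nor needed, are in the scene too. What is shaped like the part that bears stop1_mid but black or pink is not meant.

How it is judged:
By the outcome, as a careful person would: the job done as asked, in the order asked, and still so for the second after the job is handed in, with the robot touching nothing.
Of stop0, stop1, stop2 only 2 to 3 are there at a start; the rules pass over those that are not, and their reading is None.
Of caul0, caul1, caul2 only 2 to 3 are there at a start; the rules pass over those that are not, and their reading is None.
At some moment in a run one of caul0, caul1, caul2, lid may be knocked a few centimetres aside while the robot is not near it.
It also fails if it takes over 210 s, if anything falls off the work surface, if the arm or the gripper's body presses on something with over 40 N, if the wrist force passes 120 N, or if a joint passes its speed limit or range.

## Working session

There is one attempt and no reset: what is moved stays moved. The work goes in short steps, Python scripts to look and compute and a tool call to move; the robot and the scene stay as the last step left them, time stands still between calls to the robot, and variables do not carry over. Pictures are saved under pics/ and viewed, about 12 in all and at most 16, crops included, and the job is handed in when it is done.

Besides the shell and the picture viewer there is one more tool, called after "Call:" as name(argument=value, ...), one argument or row to a line, values as JSON. drive_tool: Moves the arm, as the interface text tells. Its arguments: {"type":"object","properties":{"deltas":{"type":"array","items":{"type":"array","items":{"type":"number"}}},"fingers":{"type":"number"}},"required":["deltas"]}

```bash
mkdir -p pics; ls; python3 - <<'E'
from bench import bot
import cv2,numpy as np
for n in("scene","top"):
    f=bot.grab_frame(n); cv2.imwrite(f"pics/{n}0.png",f[:,:,::-1]); p=bot.camera_params(n)
    R=np.array(p["R"]);t=np.array(p["t"]); print(n,p["fx"],p["cx"],p["cy"],-R.T@t,R.round(3).tolist())
o=bot.get_obs(); print(o)
E
```

```text
pics
scene 375.1372621382056 314.0631030551172 198.7276362579157 [1.02267218 0.02688275 0.77689879] [[0.031, 0.999, -0.011], [0.827, -0.032, -0.561], [-0.561, 0.008, -0.828]]
top 447.9276744594538 323.4890061790254 199.65861969799872 [0.4811439  0.03693146 1.09485224] [[0.003, -1.0, -0.007], [-0.999, -0.002, -0.038], [0.038, 0.007, -0.999]]
{'clock': 0.1, 'q': array([-1.29947639e+00,  4.94141313e-01,  1.34606476e+00, -1.85284535e-07,
        1.30248199e+00, -9.54877543e-02]), 'dq': array([-0.00279956, -0.00214213, -0.00139891, -0.00108193,  0.00234381,
       -0.0002789 ]), 'effort': array([ 1.14746497e-03, -8.80241704e+01, -3.82548451e+01,  7.06599886e-02,
        4.81536426e-02, -3.02220883e-05]), 'ee_pos': array([ 0.22406813, -0.58309473,  0.21338678]), 'ee_rot': array([-3.14148839e+00,  1.09043393e-03, -1.20398853e+00]), 'wrist_force': array([ 0.2117812 , -0.03665762, -0.23424473]), 'moment': array([-0.02572731, -0.09774047, -0.00440288]), 'opening': 0.09140723875566693}
```

View pics/top0.png

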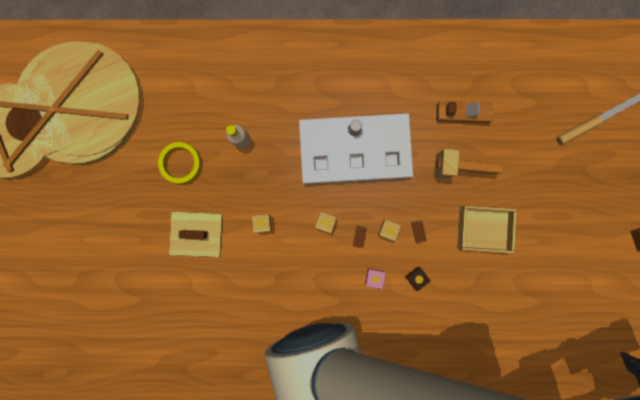

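View pics/scene0.png

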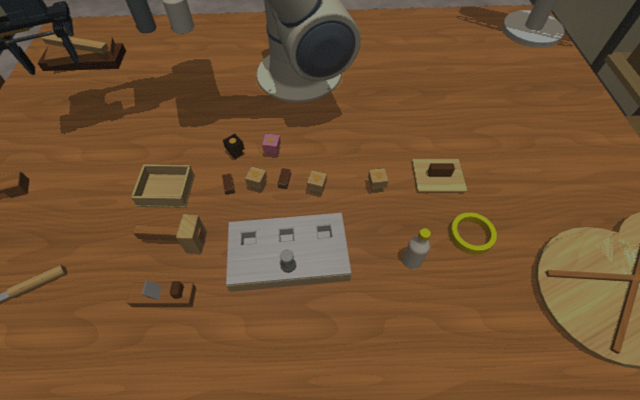

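Top view: pale stops at (261,224), (326,223), (390,231), each with an orange dot. The pink (376,279) and black (418,279) blocks are decoys. Cauls are at (360,237) and (419,232), the lid at (195,235), the box at (488,230), the mallet at (451,163), the board at (356,148) and the pin at (356,128).

```bash
cat > h.py <<'E'
from bench import bot
import cv2,numpy as np
np.set_printoptions(precision=4,suppress=True)
def cast(uv,z,p):
    R=np.array(p["R"]);t=np.array(p["t"]);c=-R.T@t
    uv=np.atleast_2d(uv).astype(float)
    d=np.c_[(uv[:,0]-p["cx"])/p["fx"],(uv[:,1]-p["cy"])/p["fy"],np.ones(len(uv))]@R
    return (c+d*((z-c[2])/d[:,2])[:,None])[:,:2]
def rect(mask,uv,z,p,amin=40):
    """component of mask nearest uv -> cast contour to plane z, min area rect (m): centre, size, angle deg"""
    cs=[c for c in cv2.findContours(mask.astype(np.uint8),cv2.RETR_EXTERNAL,cv2.CHAIN_APPROX_NONE)[0] if cv2.contourArea(c)>amin]
    c=max(cs,key=lambda c:cv2.pointPolygonTest(c,tuple(map(float,uv)),True))
    w=cast(c[:,0,:],z,p)
    (x,y),s,a=cv2.minAreaRect((w*1000).astype(np.float32))
    return np.array([x,y]),np.array(s),a
E
python3 - <<'E'
from h import *
f=cv2.imread("pics/top0.png");p=bot.camera_params("top")
cv2.imwrite("pics/c1.png",cv2.resize(f[90:300,150:530],None,fx=2.1,fy=2.1,interpolation=cv2.INTER_CUBIC))
hsv=cv2.cvtColor(f,cv2.COLOR_BGR2HSV).astype(int)
for n,(u,v) in dict(stop=(267,220),stopb=(320,219),table=(300,260),table2=(450,250),caul=(360,237),caul2=(419,232),lid=(178,222),handle=(193,235),board=(330,140),boxw=(512,230),boxf=(488,230),malh=(451,160),malst=(480,168)).items(): print(n,hsv[v,u])
H,S,V=hsv.transpose(2,0,1)
for n,m,uv,z in [("board",S<60,(330,140),.04),("stopA",(H>15)&(S<200)&(V>120),(261,224),.054),("stopB",(H>15)&(S<200)&(V>120),(326,223),.054),("stopC",(H>15)&(S<200)&(V>120),(390,231),.054),("lid",(H>15)&(V>120),(178,222),.014),("box",(H>15)&(V>110),(488,230),.042),("caul0",V<95,(360,237),.022),("caul1",V<95,(419,232),.022),("malhead",(H>15)&(V>120),(451,160),.08)]:
    print(n,*rect(m,uv,z,p))
E
```

```text
stop [ 21 144 181]
stopb [ 20 144 182]
table [ 15 195 157]
table2 [ 15 197 162]
caul [ 13 188  99]
caul2 [ 13 185  99]
lid [ 21 133 184]
handle [ 12 195  85]
board [ 60   3 182]
boxw [ 20 147 109]
boxf [ 20 138 181]
malh [ 23 135 180]
malst [ 15 193 168]
board [643.0341 -30.7512] [151.858  259.2749] 3.4490177631378174
stopA [466.8007 191.9973] [44.0459 41.8941] 0.4985291063785553
stopB [468.1889  40.34  ] [42.2467 43.1773] 70.21478271484375
stopC [ 450.6022 -109.6871] [41.8887 42.8614] 69.60294342041016
lid [437.5912 354.9819] [126.4785 110.3346] 87.6170883178711
box [ 452.1167 -342.7755] [125.1199 109.17  ] 86.30792999267578
caul0 [ 334.9443 -178.7591] [45.0462 41.7645] 37.924949645996094
caul1 [ 334.9443 -178.7591] [45.0462 41.7645] 37.924949645996094
malhead [ 605.8007 -244.0212] [37.4802 63.3509] 86.86929321289062
```

View pics/c1.png

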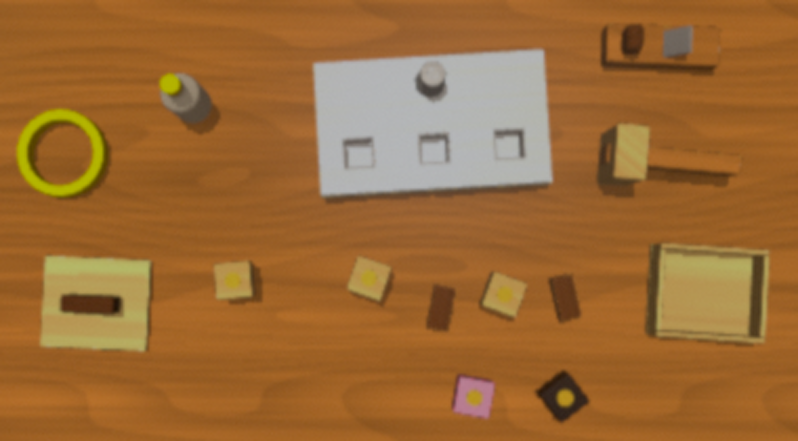

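The crop confirms three pale stops at crop pixels (234,281), (370,279), (504,295), with pink (474,397) and black (562,397) excluded. Next I measure the sockets, cauls, pin and mallet handle.

```bash
python3 - <<'E'
from h import *
f=cv2.imread("pics/top0.png");p=bot.camera_params("top")
H,S,V=cv2.cvtColor(f,cv2.COLOR_BGR2HSV).astype(int).transpose(2,0,1)
d=(V<128)&(S>120)
for n,m,uv,z in [("caul0",d,(360,237),.022),("caul1",d,(419,232),.022),("handle",d,(193,235),.048)]: print(n,*rect(m,uv,z,p))
print("sockets approx",cast([(321,162.9),(356.7,161),(392.4,159)],.04,p)); print("pin",cast([(356,127)],.09,p))
print("mallet handle ends",cast([(459,166),(502,168.5)],.056,p))
# dark bits within sockets
for u,v in [(321,163),(357,161),(392,159)]:
    print(V[v-11:v+11,u-11:u+11])if u==357 else 0
E
```

```text
caul0 [434.1744 -41.556 ] [26.8798 51.5748] 79.68466186523438
caul1 [ 446.3123 -182.3316] [51.9538 27.8189] 13.789959907531738
handle [438.3348 349.4398] [20.9867 65.7513] 0.16192206740379333
sockets approx [[ 0.6078  0.0509]
 [ 0.6124 -0.0335]
 [ 0.6173 -0.1178]]
pin [[ 0.6833 -0.0286]]
mallet handle ends [[ 0.5992 -0.2699]
 [ 0.5935 -0.3694]]
[[182 181 182 181 181 181 182 181 180 181 181 181 182 181 182 181 182 181
  181 181 182 181]
 [182 181 182 182 182 180 181 181 181 179 182 181 180 182 180 178 181 182
  181 181 181 181]
 [182 180 181 179 179 179 177 174 177 177 177 174 173 173 172 170 173 175
  180 181 182 181]
 [182 182 178 171 167 165 161 156 159 159 157 148 143 145 148 147 150 158
  175 183 183 182]
 [184 182 176 157 142 134 127 123 125 127 125 115 110 113 117 114 123 148
  174 183 184 183]
 [183 182 174 150 119 108 106 103 103 105 107 106 103 106 109 106 108 139
  172 182 183 183]
 [184 183 174 153 126 120 122 122 123 123 124 124 126 131 134 127 108 133
  168 181 184 183]
 [182 182 174 155 138 138 142 142 143 143 141 143 148 161 166 153 115 128
  164 178 183 181]
 [183 182
[... 593 characters left out ...]
3 183 182 182 183 171 139 133
  162 180 182 183]
 [182 184 181 168 157 174 183 183 182 183 181 182 182 183 182 171 137 133
  161 178 183 182]
 [183 182 180 170 158 171 178 178 178 177 177 177 177 177 176 167 142 141
  163 179 182 183]
 [184 183 181 173 162 167 170 170 169 169 168 166 167 168 168 170 159 161
  169 179 182 182]
 [182 183 183 178 170 171 172 175 175 174 173 173 174 174 174 175 174 175
  177 181 181 182]
 [182 184 183 180 179 177 180 180 181 181 182 181 181 181 180 181 181 181
  182 182 183 182]
 [183 182 182 182 182 182 182 183 183 183 183 182 182 182 182 182 183 182
  183 183 182 182]
 [182 184 183 183 183 184 184 182 181 182 182 183 182 183 184 183 182 182
  182 183 183 182]]
```

Call:
drive_tool(
  deltas=[
    [3.5, 6.2, 0, 10],
    [3.5, 6.2, 0, 10],
    [3.5, 6.2, 0, 10],
    [3.5, 6.2, 0, 10],
    [3.5, 6.2, 0, 8],
  ],
)

```text
clock: 0.72
ee_pos: [0.3784, -0.3095, 0.2139]
ee_rot: [-3.142, 0.0, -0.361]
wrist_force: [0.6, -0.4, 0.7]
opening: 0.091
```

Call:
drive_tool(
  deltas=[
    [1.8, 5, 0, 0],
    [1.8, 5, 0, 0],
    [1.8, 5, 0, 0],
    [1.8, 5, 0, 0],
    [0, 0, 0, 0],
  ],
)

```text
clock: 1.35
ee_pos: [0.4502, -0.1083, 0.2138]
ee_rot: [-3.141, 0.001, -0.362]
wrist_force: [0.4, -0.3, -0.2]
opening: 0.0914
```

```bash
python3 - <<'E'
from h import *
o=bot.get_obs();print(o["ee_pos"],o["ee_rot"])
p=bot.camera_params("wrist");f=bot.grab_frame("wrist");cv2.imwrite("pics/w1.png",f[:,:,::-1])
R=np.array(p["R"]);print(p["fx"],-R.T@np.array(p["t"]),R)
E
```

```text
[ 0.4502 -0.1083  0.2138] [-3.1411  0.0005 -0.362 ]
281.1211542759192 [ 0.476  -0.0421  0.3835] [[ 0.9353 -0.3538 -0.0012]
 [-0.3423 -0.9057  0.2501]
 [-0.0895 -0.2335 -0.9682]]
```

View pics/w1.png

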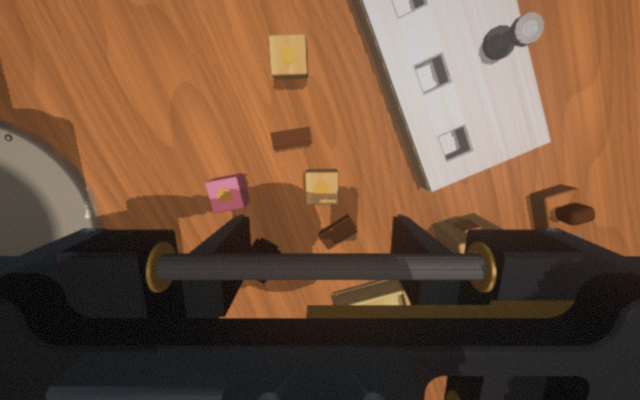

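Wrist view: stop C at (322,186), B at (288,55), cauls at (291,138) and (338,230), sockets at (455,142) and (431,74). I refine all of these.

```bash
python3 - <<'E'
from h import *
f=cv2.imread("pics/w1.png");p=bot.camera_params("wrist")
hsv=cv2.cvtColor(f,cv2.COLOR_BGR2HSV).astype(int);H,S,V=hsv.transpose(2,0,1)
print(hsv[180,312],hsv[199,312],hsv[40,278],hsv[138,291],hsv[100,400],hsv[120,340])
for n,m,uv,z in [("C",(H>16)&(V>140),(322,180),.054),("B",(H>16)&(V>140),(288,52),.054),("caul0",(V<128)&(H<40),(291,138),.022),("caul1",(V<110),(338,230),.022),("board",(S<60)&(V>90),(400,100),.04)]:
    c=rect(m,uv,z,p); print(n,*c)
g=cv2.cvtColor(f,cv2.COLOR_BGR2GRAY)
cv2.imwrite("pics/w1c.png",cv2.resize(f[30:180,360:560],None,fx=4,fy=4,interpolation=cv2.INTER_CUBIC))
E
```

```text
[ 18 126 205] [ 15 130 143] [ 18 121 202] [ 11 163 111] [ 15  10 203] [ 13 157 174]
C [ 453.5742 -104.1834] [27.8824 37.1176] 69.22864532470703
B [469.0578  39.3716] [37.8738 38.2668] 71.64299774169922
caul0 [436.1559 -43.0864] [24.2548 48.9686] 76.44978332519531
caul1 [ 448.1017 -180.0109] [51.8726 32.8611] 11.13038158416748
board [654.7503 -45.2182] [171.4796 229.0821] 3.471156120300293
```

View pics/w1c.png

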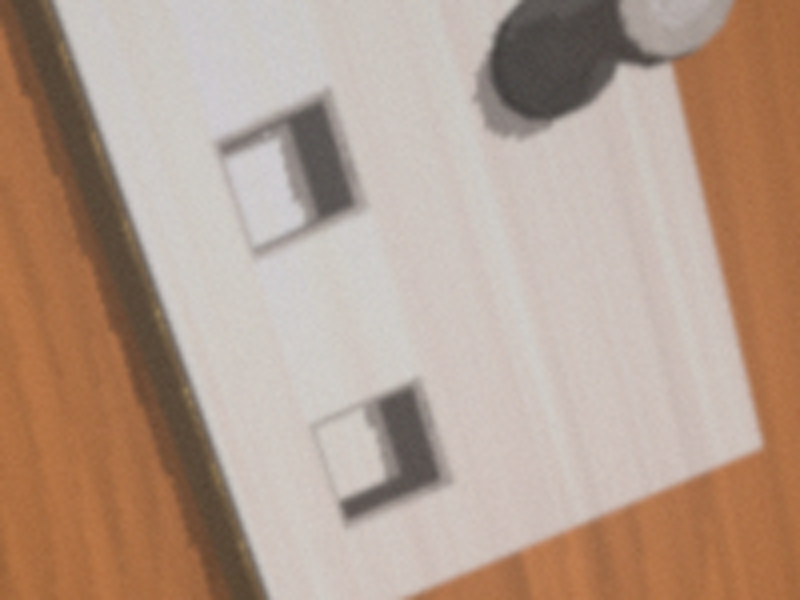

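```bash
python3 - <<'E'
from h import *
p=bot.camera_params("wrist")
print(cast([(432.8,73.7),(455.1,142.8)],.04,p))
a=np.radians(3.45);c=np.array([.643,-.0308]);R=np.array([[np.cos(a),-np.sin(a)],[np.sin(a),np.cos(a)]])
for k in (1,0,-1): print(c+R@[-.030,.085*k])
E
```

```text
[[ 0.6149 -0.0332]
 [ 0.6199 -0.117 ]]
[0.6079 0.0522]
[ 0.6131 -0.0326]
[ 0.6182 -0.1175]
```

Call:
drive_tool(
  deltas=[
    [0.05, -0.05, -5, 0],
    [0.05, -0.05, -5, 0],
    [0, 0, -5, 0],
    [0, 0, -2.4, 0],
    [0, 0, -1, 0],
  ],
)

```text
clock: 2.02
ee_pos: [0.4499, -0.1131, 0.0287]
ee_rot: [3.141, 0.002, -0.368]
wrist_force: [-0.2, 0.1, 0.8]
opening: 0.0908
```

Call:
drive_tool(
  deltas=[
    [0, 0, 0, 0],
    [0, 0, 0, 0],
    [0, 0, 0, 0],
    [0, 0, 0, 0],
    [0, 0, 0, 0],
  ],
  fingers=0.2,
)

```text
clock: 2.65
ee_pos: [0.4509, -0.1123, 0.0302]
ee_rot: [3.142, -0.0, -0.366]
wrist_force: [0.1, 0.1, -0.4]
opening: 0.0443
```

Call:
drive_tool(
  deltas=[
    [0, 0, 0, 0],
    [0, 0, 0, 0],
    [0, 0, 1, 0],
    [0, 0, 4, 0],
    [0, 0, 4, 0],
  ],
)

```text
clock: 3.28
ee_pos: [0.4504, -0.1122, 0.1213]
ee_rot: [3.142, 0.001, -0.366]
wrist_force: [-0.4, -0.6, -0.7]
opening: 0.0397
```

Call:
drive_tool(
  deltas=[
    [4.2, -0.2, 0, 8],
    [4.2, -0.2, 0, 8],
    [4.2, -0.2, 0, 8.4],
    [4.2, -0.2, 0, 0],
    [0, 0, 0, 0],
  ],
)

```text
clock: 3.9
ee_pos: [0.6211, -0.1204, 0.1202]
ee_rot: [3.141, -0.002, 0.06]
wrist_force: [-0.6, -0.1, -0.7]
opening: 0.0399
```

```bash
python3 - <<'E'
from h import *
o=bot.get_obs();print(o["ee_pos"],o["ee_rot"])
p=bot.camera_params("wrist");f=bot.grab_frame("wrist")
np.save("p2.npy",p,allow_pickle=True)
cv2.imwrite("pics/w2.png",f[:,:,::-1])
E
```

```text
[ 0.6211 -0.1204  0.1202] [ 3.1411 -0.0017  0.0602]
```

View pics/w2.png

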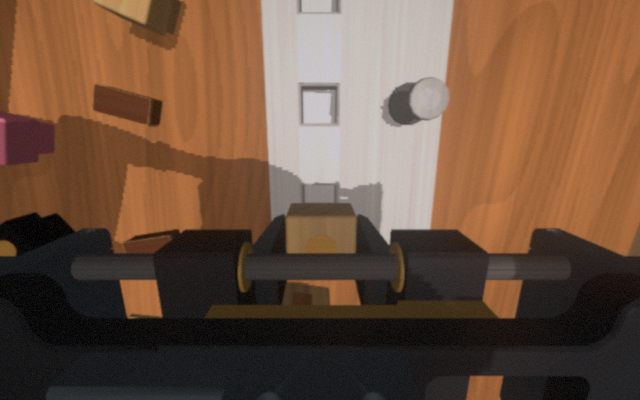

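```bash
python3 - <<'E'
from h import *
p=np.load("p2.npy",allow_pickle=True).item()
print(cast([(319.5,104.5)],.04,p),cast([(289,204),(353,204)],.144,p))
E
```

```text
[[ 0.6156 -0.0307]] [[ 0.603  -0.0902]
 [ 0.6373 -0.0881]]
```

```bash
python3 - <<'E'
from h import *
p=np.load("p2.npy",allow_pickle=True).item()
print(cast([(287,204),(355,204)],.114,p),cast([(286,254),(356,254)],.144,p))
E
```

```text
[[ 0.5987 -0.0986]
 [ 0.6427 -0.096 ]] [[ 0.6022 -0.1195]
 [ 0.6416 -0.1172]]
```

Call:
drive_tool(
  deltas=[
    [-0.15, 0, -2, 0],
    [0, 0, -2, 0],
    [0, 0, -1, 0],
    [0, 0, -0.6, 0],
    [0, 0, -0.4, 0],
  ],
)

```text
clock: 4.58
ee_pos: [0.6192, -0.1213, 0.0635]
ee_rot: [3.139, -0.005, 0.06]
wrist_force: [-0.3, -1.0, 43.6]
opening: 0.0419
```

Call:
drive_tool(
  deltas=[
    [0, 0, -0.4, 0],
    [0, 0, -0.4, 0],
    [0, 0, -0.3, 0],
    [0, 0, -0.2, 0],
    [0, 0, 0, 0],
  ],
)

```text
clock: 5.2
ee_pos: [0.6241, -0.1219, 0.0523]
ee_rot: [3.137, -0.015, 0.059]
wrist_force: [14.9, 1.4, 37.9]
opening: 0.0451
```

Call:
drive_tool(
  deltas=[
    [-0.3, 0, 1, 0],
    [-0.1, 0, 1, 0],
    [0, 0, 2, 0],
    [0, 0, 2, 0],
    [0, 0, 0, 0],
  ],
)

```text
clock: 5.82
ee_pos: [0.6136, -0.1205, 0.1083]
ee_rot: [3.141, -0.002, 0.06]
wrist_force: [0.2, 0.2, -1.2]
opening: 0.0447
```

```bash
python3 - <<'E'
from h import *
o=bot.get_obs();print(o["ee_pos"],o["ee_rot"],o["wrist_force"])
f=bot.grab_frame("wrist"); s=bot.grab_frame("scene")
a=cv2.resize(f[0:270,100:540],(660,405))[:,:,::-1]
b=cv2.resize(s[150:300,180:400],(660,450))[:,:,::-1]
cv2.imwrite("pics/m3.png",cv2.resize(np.vstack([a,b]),(463,600)))
np.save("p3.npy",bot.camera_params("wrist"),allow_pickle=True); cv2.imwrite("pics/w3.png",f[:,:,::-1])
E
```

```text
[ 0.6136 -0.1205  0.1083] [ 3.141  -0.0016  0.0595] [ 0.2164  0.2151 -1.1739]
```

View pics/m3.png

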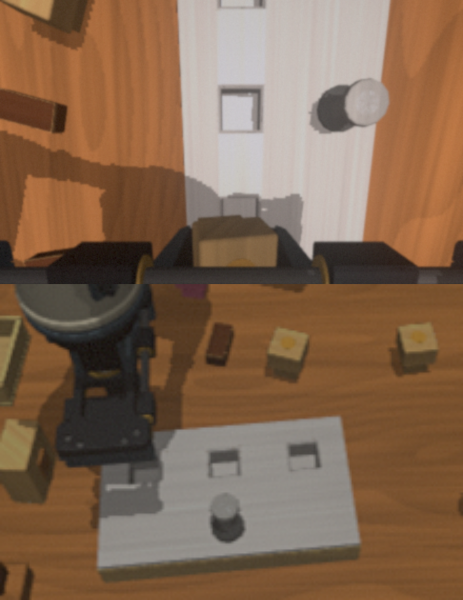

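```bash
python3 - <<'E'
from h import *
p=np.load("p2.npy",allow_pickle=True).item();q=np.load("p3.npy",allow_pickle=True).item()
w=cv2.imread("pics/w2.png",0);print(w[188:200:3,296:346]);print(w[178:192,315])
w=cv2.imread("pics/w3.png",0);print(w[194:206:3,300:354])
print(cast([(302,190),(339,190),(320,183)],.04,p))
E
```

```text
[[126 124 123 123 115 105  94  87 104 122 127 130 130 132 132 131 130 130
  131 133 131 129 130 128 130 135 133 133 134 131 132 134 135 130 132 134
  133 128 110  99 105 113 120 129 138 150 150 150 148 150]
 [127 125 123 123 118 108  97  88 102 120 132 130 129 131 134 131 131 127
  130 133 130 129 130 127 127 131 133 130 129 132 128 133 131 130 129 131
  130 124 105 100 104 115 123 129 132 128 128 129 127 127]
 [126 124 124 122 115 105  97  86 101 120 128 127 133 131 130 129 130 127
  130 129 131 130 130 128 127 131 132 131 132 129 130 132 130 130 130 133
  134 123 103  97 104 115 122 127 128 129 128 131 126 128]
 [127 126 124 124 117 108  96  88 101 120 127 129 130 133 131 129 128 128
  129 127 130 129 128 130 127 129 130 130 127 130 128 133 130 128 133 130
  131 124 104  97 107 112 127 143 158 176 175 177 173 174]]
[196 193 197 187 155 131 118 123 132 130 133 130 131 133]
[[130 127 128 125 125 126 125 123 117 113  99  96 120 127 130 129 131 134
  132 134 134 133 131 131 130 129 132 128 129 133 133 134 129 130 130 130
  135 132 129 133 134 130 125  99  87  98 106 111 122 128 130 127 128 129]
 [127 127 125 126 126 122 124 119 116 108 104  98 118 126 131 131 131 133
  133 132 132 130 133 130 132 131 132 130 130 132 131 132 129 128 132 131
  132 132 131 131 131 131 119  94  86  96 105 114 128 139 142 139 138 136]
 [126 124 126 126 126 125 124 124 118 110 102  96 116 125 129 130 131 130
  132 133 132 129 130 131 128 130 130 130 130 131 131 132 127 131 128 130
  129 130 131 130 132 131 120  93  84  96 107 114 133 141 146 148 143 135]
 [127 124 127 124 124 126 124 123 117 108 100  94 114 122 130 129 129 127
  127 125 121 121 125 124 121 121 117 120 124 127 130 132 130 128 127 130
  131 129 129 130 133 129 115  91  84 100 109 114 125 128 127 130 127 130]]
[[ 0.6041 -0.1053]
 [ 0.6377 -0.1033]
 [ 0.62   -0.0978]]
```

Call:
drive_tool(
  deltas=[
    [-4.1, 0, 0, 0],
    [-4.1, 0, 0, 0],
    [-4.1, 0, 0, 0],
    [-4, 0, 0, 0],
    [0, 0, -3, 0],
  ],
)

```text
clock: 6.55
ee_pos: [0.4479, -0.1201, 0.0773]
ee_rot: [3.142, 0.0, 0.059]
wrist_force: [1.4, -1.0, -1.8]
opening: 0.0446
```

Call:
drive_tool(
  deltas=[
    [0, 0, -1.5, 0],
    [0, 0, -1, 0],
    [0, 0, -0.5, 0],
    [0, 0, 0, 0],
  ],
)

```text
clock: 7.05
ee_pos: [0.4502, -0.1202, 0.0467]
ee_rot: [-3.141, 0.0, 0.06]
wrist_force: [0.7, -1.1, -0.6]
opening: 0.0444
```

Call:
drive_tool(
  deltas=[
    [0, 0, -0.5, 0],
    [0, 0, -0.4, 0],
    [0, 0, 0, 0],
  ],
)

```text
clock: 7.42
ee_pos: [0.4501, -0.1202, 0.0377]
ee_rot: [-3.141, 0.0, 0.06]
wrist_force: [-0.0, -0.5, -0.2]
opening: 0.0446
```

Call:
drive_tool(
  deltas=[
    [0, 0, -0.3, 0],
    [0, 0, -0.3, 0],
    [0, 0, 0, 0],
  ],
)

```text
clock: 7.8
ee_pos: [0.4501, -0.1202, 0.0317]
ee_rot: [-3.141, 0.0, 0.06]
wrist_force: [-0.5, 0.6, -0.7]
opening: 0.0446
```

Call:
drive_tool(
  deltas=[
    [0, 0, -0.3, 0],
    [0, 0, -0.3, 0],
    [0, 0, 0, 0],
  ],
)

```text
clock: 8.18
ee_pos: [0.4501, -0.1202, 0.0257]
ee_rot: [-3.141, 0.0, 0.06]
wrist_force: [-0.2, 0.2, -0.9]
opening: 0.0449
```

Call:
drive_tool(
  deltas=[
    [0, 0, -0.3, 0],
    [0, 0, -0.3, 0],
    [0, 0, -0.3, 0],
    [0, 0, 0, 0],
  ],
)

```text
clock: 8.68
ee_pos: [0.4492, -0.1201, 0.017]
ee_rot: [-3.141, 0.002, 0.06]
wrist_force: [-7.0, -1.1, 13.6]
opening: 0.0438
```

Call:
drive_tool(
  deltas=[
    [0, 0, 0, 0],
    [0, 0, 0, 0],
    [0, 0, 0, 0],
    [0, 0, 0, 0],
  ],
  fingers=0.8,
)

```text
clock: 9.18
ee_pos: [0.4504, -0.1203, 0.0169]
ee_rot: [3.142, -0.0, 0.06]
wrist_force: [-0.3, -1.0, -0.3]
opening: 0.073
```

Call:
drive_tool(
  deltas=[
    [0, 0, 4, 0],
    [0, 0, 5, 0],
    [0, 0, 5, 0],
    [0, -4, 4, 0],
    [0, -3, 0, 0],
  ],
)

```text
clock: 9.8
ee_pos: [0.4517, -0.1921, 0.2]
ee_rot: [3.138, -0.005, 0.06]
wrist_force: [-0.2, -0.1, -1.0]
opening: 0.0726
```

```bash
cat >> h.py <<'E'
def look(name):
    o=bot.get_obs();p=bot.camera_params("wrist");f=bot.grab_frame("wrist")[:,:,::-1]
    cv2.imwrite(f"pics/{name}.png",f);print(o["ee_pos"],o["ee_rot"],o["opening"])
    return f,p,cv2.cvtColor(np.ascontiguousarray(f),cv2.COLOR_BGR2HSV).astype(int).transpose(2,0,1)
E
python3 - <<'E'
from h import *
f,p,(H,S,V)=look("w4")
R=np.array(p["R"])
q=R@[.449,-.12,.054]+np.array(p["t"]);print(uv:=(q[0]/q[2]*p["fx"]+p["cx"],q[1]/q[2]*p["fy"]+p["cy"]))
try: print(rect((H>16)&(V>140),uv,.054,p))
except Exception as e: print(e)
cv2.imwrite("pics/w4c.png",cv2.resize(np.ascontiguousarray(f[0:240,150:500]),None,fx=2,fy=2))
E
```

```text
[ 0.4517 -0.1921  0.2   ] [ 3.1383 -0.005   0.0601] 0.072606498020539
(np.float64(320.8518739677291), np.float64(126.18768119076262))
(array([ 441.5808, -116.6406]), array([37.6547, 38.9134]), 1.333617925643921)
```

View pics/w4c.png

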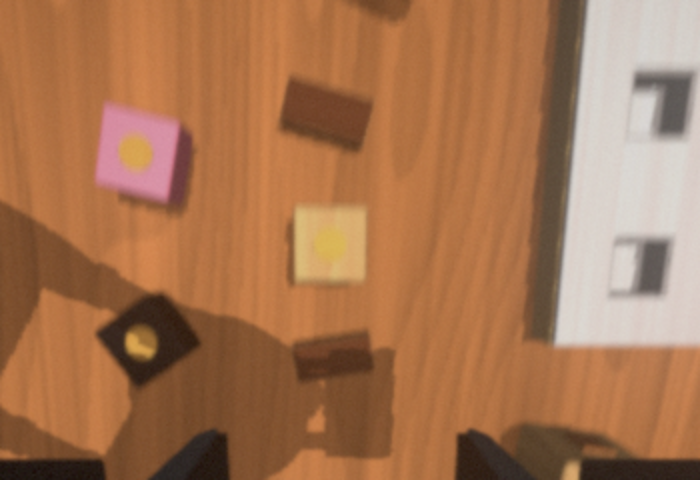

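View: stop C stands upright at crop (330,245). Cauls are at (326,113) and (333,356), S2 at (640,266), S1 at (661,104).

```bash
python3 - <<'E'
from h import *
p=bot.camera_params("wrist")
print(bot.get_obs()["ee_pos"],cast([(470,133),(480.3,52)],.04,p))
E
```

```text
[ 0.4514 -0.1947  0.1986] [[ 0.6183 -0.12  ]
 [ 0.613  -0.0366]]
```

Call:
drive_tool(
  deltas=[
    [-0.4, 3.8, -4, 0],
    [-0.4, 3.8, -4, 0],
    [-0.2, 0, -4, 0],
    [0, 0, -3, 0],
    [0, 0, -2, 0],
  ],
)

```text
clock: 10.48
ee_pos: [0.4396, -0.1138, 0.0255]
ee_rot: [-3.141, 0.001, 0.06]
wrist_force: [-0.4, -0.2, 0.5]
opening: 0.0728
```

Call:
drive_tool(
  deltas=[
    [0.1, -0.2, 0.3, 0],
    [0, 0, 0, 0],
    [0, 0, 0, 0],
    [0, 0, 0, 0],
    [0, 0, 0, 0],
  ],
  fingers=0.2,
)

```text
clock: 11.1
ee_pos: [0.4417, -0.1165, 0.0306]
ee_rot: [3.141, -0.001, 0.06]
wrist_force: [-0.7, 0.5, 10.3]
opening: 0.0395
```

Call:
drive_tool(
  deltas=[
    [0, 0, 0, 0],
    [0, 0, 2, 0],
    [0, 0, 4, 0],
    [3, 0, 3, 0],
    [5, 0, 0, 0],
  ],
)

```text
clock: 11.72
ee_pos: [0.5224, -0.1166, 0.1228]
ee_rot: [3.14, -0.003, 0.059]
wrist_force: [-0.3, -1.1, -0.2]
opening: 0.04
```

Call:
drive_tool(
  deltas=[
    [5, 0, 0, 0],
    [5, 0, 0, 0],
    [0.1, 0.2, 0, 0],
    [0, 0, 0, 0],
    [0, 0, 0, 0],
  ],
)

```text
clock: 12.35
ee_pos: [0.6212, -0.1143, 0.12]
ee_rot: [-3.141, 0.001, 0.059]
wrist_force: [0.3, -1.3, -1.2]
opening: 0.0402
```

```bash
python3 - <<'E'
from h import *
f,p,(H,S,V)=look("w5")
print(bot.get_obs()["ee_pos"])
print("V cols"); print(V[190,290:350]); print(V[194,290:350]); print("S",S[225,275:365]); print("row",V[150:215,325],S[195:225,315])
np.save("p5.npy",p,allow_pickle=True)
E
```

```text
[ 0.6212 -0.1143  0.12  ] [-3.1414  0.0008  0.0594] 0.040233919493301046
[ 0.6213 -0.1144  0.1201]
V cols
[131 131 133 137 135 135 133 133 132 130 128 125 124 122 118 120 122 124
 121 124 123 124 127 127 124 121 120 125 125 122 122 120 121 123 122 124
 121 125 127 128 126 124 123 126 126 128 124 125 132 135 136 136 136 140
 136 139 139 140 136 139]
[132 130 133 132 133 133 133 133 131 131 128 120 107  91 100 122 135 135
 139 137 137 137 137 141 137 138 136 137 136 133 134 136 138 139 138 134
 137 139 139 136 138 137 141 137 123 103 113 118 124 129 134 133 134 138
 135 135 134 138 133 133]
S [ 29  26  42  37  22  47  51  95  52  77 109 123 122 122 123 123 121 125
 122 121 119 119 125 118 116 125 125 119 120 121 122 126 120 120 115 117
 119 124 118 115 119 119 122 120 119 119 120 118 117 117 119 118 120 122
 121 124 119 114 119 118 120 122 118 119 119 119 111 114 118 113 115 119
 117 117 117 114 113 117 114 115 115  95  54  47  50  42  20   5  21  18]
row [201 199 203 200 202 203 198 201 201 202 201 201 198 201 199 202 201 201
 199 200 200 200 202 201 199 198 199 204 201 200 199 200 188 159 141 136
 137 138 138 136 124 124 131 136 134 139 135 138 136 135 134 135 133 132
 118  94  85  83  85  80  85  84  79  77  79] [ 24  26  24  26  26  26  24  21  25  39  61  83  92  94  89  93  89 101
 101 100  94 105  98 112 114 116 115 117 116 119]
```

```bash
python3 - <<'E'
from h import *
p=np.load("p5.npy",allow_pickle=True).item()
print(cast([(319.7,190),(301,194),(338.8,194)],.04,p),cast([(319.5,204.5),(285,215),(355,215)],.1134,p))
E
```

```text
[[ 0.62   -0.0981]
 [ 0.6032 -0.1029]
 [ 0.6376 -0.1008]] [[ 0.6198 -0.0917]
 [ 0.5976 -0.1002]
 [ 0.6435 -0.0974]]
```

Call:
drive_tool(
  deltas=[
    [0, -0.3, -2, 0],
    [0, 0, -2, 0],
    [0, 0, -1, 0],
    [0, 0, -0.3, 0],
    [0, 0, 0, 0],
  ],
)

```text
clock: 13.02
ee_pos: [0.6215, -0.1172, 0.067]
ee_rot: [-3.141, 0.001, 0.06]
wrist_force: [-4.6, -0.2, -3.2]
opening: 0.0399
```

Call:
drive_tool(
  deltas=[
    [0, 0, -0.2, 0],
    [0, 0, -0.2, 0],
    [0, 0, 0, 0],
  ],
)

```text
clock: 13.4
ee_pos: [0.6214, -0.1172, 0.0632]
ee_rot: [-3.141, 0.002, 0.06]
wrist_force: [-6.4, -1.5, -0.9]
opening: 0.0402
```

Call:
drive_tool(
  deltas=[
    [-0.05, 0, -0.4, 0],
    [0, 0, -0.4, 0],
    [0, 0, -0.4, 0],
    [0, 0, -0.3, 0],
    [0, 0, 0, 0],
  ],
)

```text
clock: 14.02
ee_pos: [0.6213, -0.1173, 0.0482]
ee_rot: [-3.142, 0.001, 0.06]
wrist_force: [-5.3, -1.3, -3.1]
opening: 0.0401
```

Call:
drive_tool(
  deltas=[
    [-0.05, 0, -0.2, 0],
    [0, 0, -0.15, 0],
    [0, 0, 0, 0],
  ],
)

```text
clock: 14.4
ee_pos: [0.6213, -0.1174, 0.0465]
ee_rot: [3.141, -0.001, 0.06]
wrist_force: [-12.4, 2.0, 27.4]
opening: 0.0399
```

Call:
drive_tool(
  deltas=[
    [0.1, 0, 0, 0],
    [0, 0, 0, 0],
    [0, 0, 1, 0],
    [0, 0, 5, 0],
    [0, 0, 5, 0],
  ],
  fingers=0.75,
)

```text
clock: 15.02
ee_pos: [0.6222, -0.1172, 0.1561]
ee_rot: [-3.141, 0.0, 0.06]
wrist_force: [1.2, -0.4, -0.2]
opening: 0.0683
```

Call:
drive_tool(
  deltas=[
    [-3.9, 3.9, 0, -8],
    [-3.9, 3.9, 0, -8],
    [-3.9, 3.9, 0, -7],
    [-3.7, 4, 0, 0],
    [0, 0, 0, 0],
  ],
)

```text
clock: 15.65
ee_pos: [0.4657, 0.0418, 0.1551]
ee_rot: [-3.142, 0.001, -0.339]
wrist_force: [0.7, -0.9, 0.1]
opening: 0.0682
```

Call:
drive_tool(
  deltas=[
    [0.25, -0.2, -4, 0],
    [0, 0, -4, 0],
    [0, 0, -3, 0],
    [0, 0, -1.5, 0],
    [0, 0, 0, 0],
  ],
)

```text
clock: 16.27
ee_pos: [0.4711, 0.0373, 0.0289]
ee_rot: [3.141, 0.001, -0.342]
wrist_force: [-0.0, -0.5, 0.5]
opening: 0.068
```

Call:
drive_tool(
  deltas=[
    [0, 0, 0, 0],
    [0, 0, 0, 0],
    [0, 0, 0, 0],
    [0, 0, 0, 0],
    [0, 0, 0, 0],
  ],
  fingers=0.2,
)

```text
clock: 16.9
ee_pos: [0.471, 0.0377, 0.0298]
ee_rot: [-3.141, -0.001, -0.342]
wrist_force: [-0.6, -0.4, 7.9]
opening: 0.0396
```

Call:
drive_tool(
  deltas=[
    [0, 0, 0, 0],
    [0, 0, 1, 0],
    [0, 0, 4, 0],
    [0, 0, 4, 0],
    [0, 0, 0, 0],
  ],
)

```text
clock: 17.52
ee_pos: [0.4724, 0.0377, 0.1223]
ee_rot: [-3.14, -0.005, -0.342]
wrist_force: [-0.7, 0.4, -0.4]
opening: 0.0399
```

Call:
drive_tool(
  deltas=[
    [3.6, -1.8, 0, 8],
    [3.6, -1.8, 0, 8],
    [3.6, -1.8, 0, 7],
    [3.5, -1.6, 0, 0],
    [0, 0, 0, 0],
  ],
)

```text
clock: 18.15
ee_pos: [0.6155, -0.0334, 0.1184]
ee_rot: [3.141, -0.0, 0.059]
wrist_force: [-1.1, 0.3, -0.9]
opening: 0.0396
```

Call:
drive_tool(
  deltas=[
    [0, 0, 0, 0],
  ],
)

```text
clock: 18.27
ee_pos: [0.6127, -0.0321, 0.1186]
ee_rot: [-3.141, 0.002, 0.059]
wrist_force: [-0.9, -0.5, -1.2]
opening: 0.0397
```

```bash
python3 - <<'E'
from h import *
f,p,(H,S,V)=look("w6")
print(V[194,290:350]); print(V[197,290:350]); print("S",S[215,275:365]); print("row",V[150:215,325],S[195:225,315])
np.save("p6.npy",p,allow_pickle=True)
E
```

```text
[ 0.6127 -0.0321  0.1186] [-3.1411  0.0019  0.0595] 0.03969671055832845
[133 135 133 133 135 135 135 135 134 133 135 136 133 131 122 114 101  92
 115 132 136 136 133 136 135 135 135 138 139 139 141 135 138 137 136 136
 138 139 140 141 139 140 136 137 140 138 137 128 103  96 109 118 125 132
 135 132 132 133 130 130]
[129 131 130 134 134 133 135 134 133 133 135 134 132 129 123 114 104  97
 116 131 133 135 133 135 135 135 136 139 139 137 135 135 134 135 135 138
 139 142 139 140 141 142 139 136 135 135 136 127 105  93 107 129 157 177
 182 181 179 180 172 147]
S [ 47  28  24  31  27  29  29  31  26  22  28  41  62  94 101 101 109 104
 102 101 105 111 107 106 101 104 107 105 100 107 102  98  99 100  90  98
 105 105 100 101 102 103  88  92 108 102  93  99  98 100  95 107  92  95
  94  85  97  91  97  98  86 101  94  95  84  91  90  89  92  97  92  97
  90  92 101  93  85  86  85  71  40  28  24  17  24  13  24  20  21  21]
row [196 197 200 199 200 196 197 198 199 196 196 197 198 196 198 196 195 197
 197 198 195 199 198 195 197 196 195 194 192 195 197 196 183 154 136 134
 135 130 115 119 133 137 136 135 136 137 137 138 137 132 135 131 133 119
  92  85  83  80  81  77  80  78  80  76  78] [ 23  27  25  23  24  27  26  21  30  58  75  82  95  94  96  88  89  95
 100  99 102  96 103 116 122 112 120 114 120 123]
```

Call:
drive_tool(
  deltas=[
    [0.25, -0.1, -2, 0],
    [0, 0, -2, 0],
    [0, 0, -1, 0],
    [0, 0, -0.2, 0],
    [0, 0, 0, 0],
  ],
)

```text
clock: 18.95
ee_pos: [0.6164, -0.0332, 0.0679]
ee_rot: [3.141, -0.0, 0.06]
wrist_force: [-0.4, -0.4, -0.0]
opening: 0.0398
```

Call:
drive_tool(
  deltas=[
    [0, 0, -0.2, 0],
    [0, 0, -0.2, 0],
    [0, 0, 0, 0],
  ],
)

```text
clock: 19.32
ee_pos: [0.6163, -0.0333, 0.0633]
ee_rot: [-3.142, 0.0, 0.06]
wrist_force: [-0.8, 0.9, -0.5]
opening: 0.0397
```

Call:
drive_tool(
  deltas=[
    [0, 0, -0.4, 0],
    [0, 0, -0.4, 0],
    [0, 0, -0.4, 0],
    [0, 0, -0.4, 0],
    [0, 0, -0.1, 0],
  ],
)

```text
clock: 19.95
ee_pos: [0.6161, -0.0333, 0.046]
ee_rot: [-3.142, 0.0, 0.06]
wrist_force: [-0.2, 0.5, -0.7]
opening: 0.0399
```

Call:
drive_tool(
  deltas=[
    [0, 0, -0.1, 0],
    [0, 0, 0, 0],
  ],
)

```text
clock: 20.2
ee_pos: [0.6161, -0.0333, 0.0458]
ee_rot: [3.142, 0.0, 0.06]
wrist_force: [-3.4, 0.2, 6.7]
opening: 0.0399
```

Call:
drive_tool(
  deltas=[
    [0, 0, 0, 0],
    [0, 0, 0, 0],
    [0, 0, 1, 0],
    [0, 0, 5, 0],
    [0, 0, 5, 0],
  ],
  fingers=0.75,
)

```text
clock: 20.82
ee_pos: [0.6161, -0.0333, 0.1571]
ee_rot: [-3.142, 0.0, 0.06]
wrist_force: [-0.3, 0.4, 0.3]
opening: 0.0682
```

Call:
drive_tool(
  deltas=[
    [-3.7, 5.6, 0, -3],
    [-3.7, 5.6, 0, 0],
    [-3.7, 5.6, 0, 0],
    [-3.8, 5.7, 0, 0],
    [0, 0, 0, 0],
  ],
)

```text
clock: 21.45
ee_pos: [0.4758, 0.178, 0.1561]
ee_rot: [-3.141, 0.0, 0.012]
wrist_force: [0.2, 0.1, 0.2]
opening: 0.0683
```

Call:
drive_tool(
  deltas=[
    [0, 0, 0, 0],
    [0, 0, 0, 0],
  ],
)

```text
clock: 21.7
ee_pos: [0.4791, 0.1743, 0.1556]
ee_rot: [3.142, -0.001, 0.006]
wrist_force: [0.5, 0.2, -0.7]
opening: 0.0683
```

Call:
drive_tool(
  deltas=[
    [-0.6, 0.9, -4, 0],
    [-0.6, 0.85, -4, 0],
    [0, 0, -3, 0],
    [0, 0, -1.5, 0],
    [0, 0, 0, 0],
  ],
)

```text
clock: 22.32
ee_pos: [0.4664, 0.192, 0.03]
ee_rot: [3.141, 0.001, 0.006]
wrist_force: [0.3, -0.1, 0.1]
opening: 0.0684
```

Call:
drive_tool(
  deltas=[
    [0, 0, 0, 0],
    [0, 0, 0, 0],
    [0, 0, 0, 0],
    [0, 0, 0, 0],
    [0, 0, 0, 0],
  ],
  fingers=0.2,
)

```text
clock: 22.95
ee_pos: [0.4666, 0.1927, 0.031]
ee_rot: [-3.141, -0.001, 0.007]
wrist_force: [-0.8, -0.5, 7.7]
opening: 0.0397
```

Call:
drive_tool(
  deltas=[
    [0, 0, 0, 0],
    [0, 0, 1, 0],
    [0, 0, 4, 0],
    [0, 0, 4, 0],
    [0, 0, 0, 0],
  ],
)

```text
clock: 23.58
ee_pos: [0.4678, 0.1932, 0.1234]
ee_rot: [-3.14, -0.005, 0.007]
wrist_force: [-0.1, -0.7, -0.9]
opening: 0.04
```

Call:
drive_tool(
  deltas=[
    [3.6, -3.5, 0, 3],
    [3.6, -3.5, 0, 0],
    [3.6, -3.5, 0, 0],
    [3.5, -3.5, 0, 0],
    [0, 0, 0, 0],
  ],
)

```text
clock: 24.2
ee_pos: [0.6111, 0.0501, 0.1195]
ee_rot: [3.141, -0.0, 0.057]
wrist_force: [0.2, 1.0, -0.8]
opening: 0.0396
```

Call:
drive_tool(
  deltas=[
    [0, 0, 0, 0],
    [0, 0, 0, 0],
    [0, 0, 0, 0],
  ],
)

```text
clock: 24.58
ee_pos: [0.6087, 0.0534, 0.1205]
ee_rot: [-3.142, 0.0, 0.061]
wrist_force: [0.7, -0.7, -1.4]
opening: 0.0397
```

```bash
python3 - <<'E'
from h import *
f,p,(H,S,V)=look("w7")
print(V[194,290:350]); print(V[197,290:350]); print("S",S[215,275:365]); print("row",V[170:215,325],S[195:215,315])
E
```

```text
[0.6087 0.0534 0.1205] [-3.1415  0.0003  0.0606] 0.039656022832929204
[138 138 136 140 138 139 141 143 140 139 140 141 136 119 111  94  99 132
 142 139 139 142 140 141 143 139 141 139 142 140 140 139 141 140 140 140
 143 146 143 146 143 138 144 144 146 139 126 104 108 117 127 137 144 147
 143 141 143 145 146 144]
[138 137 140 137 138 140 138 139 139 138 140 139 131 120 109  95 103 130
 139 141 138 139 140 142 139 142 141 141 143 140 141 140 139 141 140 139
 142 142 145 139 142 143 143 145 146 143 127 103 105 117 130 149 158 158
 159 157 157 157 149 144]
S [ 31  29  25  25  23  21  30  27  24  25  25  28  30  44  72 105 112 113
 112 105 105 119 110 104 116 108 108 107 102 106 105 101 100 106 110 109
 101 108 102 109  93 105  95 100 100 110  98 101  96  98  98 105  99  96
  93 101  98 100 101 105  90  97 107  95  88  92  93 100  95  98  88  90
  88  90  93  89  89  68  32  27  23  22  22  19   7  14  19  21  20  20]
row [206 203 207 203 206 205 205 206 207 206 206 193 163 150 147 146 145 138
 128 130 137 141 141 141 140 141 141 139 136 141 140 139 139 139 138 140
 133 116  95  87  87  81  85  84  85] [ 27  26  29  26  26  27  26  26  27  31  26  31  54  78 103 100  98 108
 105 103]
```

Call:
drive_tool(
  deltas=[
    [0.1, 0.13, -2, 0],
    [0, 0, -2, 0],
    [0, 0, -1, 0],
    [0, 0, -0.2, 0],
    [0, 0, 0, 0],
  ],
)

```text
clock: 25.25
ee_pos: [0.6105, 0.054, 0.0689]
ee_rot: [3.142, -0.001, 0.06]
wrist_force: [0.2, -0.6, -1.0]
opening: 0.04
```

Call:
drive_tool(
  deltas=[
    [0, 0, -0.2, 0],
    [0, 0, -0.2, 0],
    [0, 0, 0, 0],
  ],
)

```text
clock: 25.62
ee_pos: [0.6102, 0.0539, 0.0644]
ee_rot: [-3.142, 0.0, 0.06]
wrist_force: [0.6, -0.1, -1.3]
opening: 0.0396
```

Call:
drive_tool(
  deltas=[
    [0, 0, -0.3, 0],
    [0, 0, -0.4, 0],
    [0, 0, -0.4, 0],
    [0, 0, -0.4, 0],
    [0, 0, -0.2, 0],
  ],
)

```text
clock: 26.25
ee_pos: [0.6101, 0.0539, 0.047]
ee_rot: [-3.142, 0.0, 0.06]
wrist_force: [0.2, 0.6, -0.8]
opening: 0.0396
```

Call:
drive_tool(
  deltas=[
    [0, 0, -0.1, 0],
    [0, 0, 0, 0],
  ],
)

```text
clock: 26.5
ee_pos: [0.6101, 0.0539, 0.047]
ee_rot: [3.142, -0.0, 0.06]
wrist_force: [-4.7, -0.4, 11.5]
opening: 0.0401
```

Call:
drive_tool(
  deltas=[
    [0, 0, 0, 0],
    [0, 0, 0, 0],
    [0, 0, 1, 0],
    [0, 0, 5, 0],
    [0, 0, 5, 0],
  ],
  fingers=0.75,
)

```text
clock: 27.12
ee_pos: [0.61, 0.054, 0.1581]
ee_rot: [-3.142, 0.0, 0.06]
wrist_force: [-0.0, 0.5, -0.6]
opening: 0.0684
```

Call:
drive_tool(
  deltas=[
    [0, -6, 3, -3],
    [0, -6, 3, -3],
    [0, -6, 2, 0],
    [0, -6, 0, 0],
    [0, -6, 0, 0],
  ],
)

```text
clock: 27.75
ee_pos: [0.61, -0.2391, 0.2333]
ee_rot: [3.141, -0.001, -0.045]
wrist_force: [0.6, 0.3, -0.5]
opening: 0.0681
```

Call:
drive_tool(
  deltas=[
    [0, -5, 0, 0],
    [0, 0, 0, 0],
    [0, 0, 0, 0],
    [0, 0, 0, 0],
  ],
)

```text
clock: 28.25
ee_pos: [0.6103, -0.286, 0.2324]
ee_rot: [-3.141, -0.0, -0.044]
wrist_force: [0.7, 0.9, -0.0]
opening: 0.0682
```

```bash
python3 - <<'E'
from h import *
f,p,_=look("w8"); np.save("p8.npy",p,allow_pickle=True)
E
```

```text
[ 0.6103 -0.286   0.2324] [-3.1414 -0.     -0.0439] 0.06816821127813757
```

View pics/w8.png

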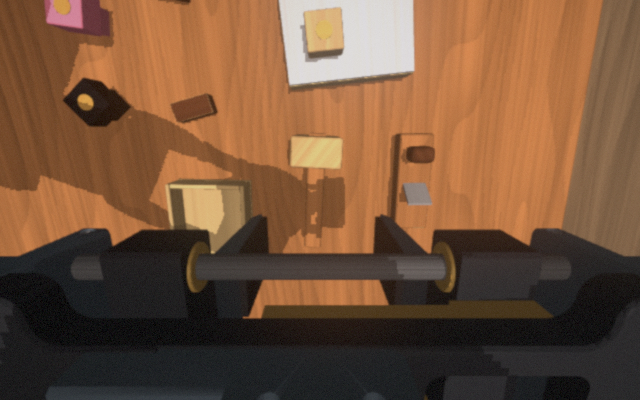

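Mallet head top at (316,152) and handle at columns 306–322. The plane is at (415,180), with clearance to check. C is seated at (323,32).

```bash
python3 - <<'E'
from h import *
f=cv2.imread("pics/w8.png");p=np.load("p8.npy",allow_pickle=True).item()
hsv=cv2.cvtColor(f,cv2.COLOR_BGR2HSV).astype(int);H,S,V=hsv.transpose(2,0,1)
print("head",*rect((H>17)&(V>150),(316,148),.08,p))
for v in (185,215,235): print(V[v,300:345:1].tolist())
print("plane",cast([(397,133),(433,133),(397,225)],.05,p)); print(cast([(307,215),(323,215)],.056,p))
print("box",*rect((H>17)&(V>140),(210,215),.042,p))
E
```

```text
head [ 607.9583 -242.1121] [32.5204 55.6839] 87.50736999511719
[115, 118, 124, 129, 126, 124, 112, 119, 131, 138, 139, 140, 140, 140, 142, 141, 142, 135, 129, 131, 132, 128, 124, 116, 119, 121, 125, 127, 126, 125, 125, 123, 126, 125, 124, 126, 132, 131, 128, 126, 126, 131, 128, 132, 143]
[127, 125, 123, 125, 122, 116, 120, 128, 130, 136, 147, 174, 187, 189, 196, 204, 188, 154, 135, 131, 128, 119, 115, 120, 122, 123, 121, 124, 124, 124, 124, 118, 120, 122, 125, 124, 127, 127, 130, 126, 126, 131, 135, 139, 152]
[190, 176, 149, 128, 126, 149, 171, 190, 200, 202, 203, 204, 203, 200, 193, 180, 150, 130, 129, 127, 128, 150, 171, 178, 180, 183, 184, 179, 187, 190, 182, 182, 177, 178, 181, 180, 186, 188, 196, 202, 205, 204, 202, 204, 203]
plane [[ 0.7067 -0.2252]
 [ 0.7506 -0.2271]
 [ 0.7096 -0.3438]]
[[ 0.5918 -0.323 ]
 [ 0.6124 -0.3239]]
box [ 448.7709 -312.7337] [64.5971 77.8097] 6.295716762542725
```

Call:
drive_tool(
  deltas=[
    [-0.3, 0.3, -6, 0],
    [-0.2, 0.3, -6, 0],
    [0, 0, -5, 0],
    [0, 0, -3, 0],
    [0, 0, -1.1, 0],
  ],
)

```text
clock: 28.92
ee_pos: [0.6047, -0.2799, 0.0196]
ee_rot: [-3.14, 0.002, -0.044]
wrist_force: [0.5, 0.6, -0.0]
opening: 0.0685
```

Call:
drive_tool(
  deltas=[
    [0, 0, 0, 0],
    [0, 0, 0, 0],
    [0, 0, 0, 0],
    [0, 0, 0, 0],
    [0, 0, 0, 0],
  ],
  fingers=0.0,
)

```text
clock: 29.55
ee_pos: [0.6053, -0.2813, 0.0214]
ee_rot: [3.141, -0.0, -0.045]
wrist_force: [-3.8, 0.6, 4.5]
opening: 0.0215
```

Call:
drive_tool(
  deltas=[
    [0, 0, 0, 0],
    [0, 0, 0, 0],
    [0, 0, 0, 0],
    [0, 0, 0, 0],
    [0, 0, 0, 0],
  ],
)

```text
clock: 30.18
ee_pos: [0.6053, -0.2813, 0.0214]
ee_rot: [3.141, -0.0, -0.045]
wrist_force: [-2.0, 0.2, 5.8]
opening: 0.022
```

Call:
drive_tool(
  deltas=[
    [0, 0, 1, 0],
    [0, 0, 3, 0],
    [0, 0, 4, 0],
    [0, 0, 4, 0],
    [0, 0, 0, 0],
  ],
)

```text
clock: 30.8
ee_pos: [0.6068, -0.282, 0.1446]
ee_rot: [3.139, -0.005, -0.045]
wrist_force: [0.8, 0.2, -4.5]
opening: 0.0218
```

```bash
python3 - <<'E'
from h import *
p=np.load("p2.npy",allow_pickle=True).item()
f=cv2.imread("pics/w2.png");print(cast([(430.5,98.5)],.09,p))
p=bot.camera_params("wrist")
f,p,_=look("w9")
E
```

```text
[[ 0.6901 -0.0261]]
[ 0.6068 -0.282   0.1446] [ 3.139  -0.005  -0.0451] 0.02183325508018005
```

Call:
drive_tool(
  deltas=[
    [2, 5.6, 0, 0],
    [2, 5.6, 0, 0],
    [2, 5.6, 0, 0],
    [2, 5.6, 0, 0],
    [0, 0, 0, 0],
  ],
)

```text
clock: 31.48
ee_pos: [0.6851, -0.0525, 0.139]
ee_rot: [-3.14, 0.003, -0.041]
wrist_force: [-0.4, -0.8, -4.1]
opening: 0.0221
```

Call:
drive_tool(
  deltas=[
    [0, 0, 0, 0],
    [0, 0, 0, 0],
  ],
)

```text
clock: 31.72
ee_pos: [0.6846, -0.0582, 0.1403]
ee_rot: [-3.142, 0.001, -0.046]
wrist_force: [-0.6, -0.8, -3.6]
opening: 0.022
```

```bash
python3 - <<'E'
from h import *
f,p,_=look("w10"); s=bot.grab_frame("scene")[:,:,::-1]
cv2.imwrite("pics/m10.png",np.vstack([cv2.resize(np.ascontiguousarray(f[:260]),(640,260)),cv2.resize(np.ascontiguousarray(s[170:310,150:450]),(640,299))]))
E
```

```text
[ 0.6846 -0.0582  0.1403] [-3.1416  0.0014 -0.0463] 0.022016222902135715
```

View pics/m10.png

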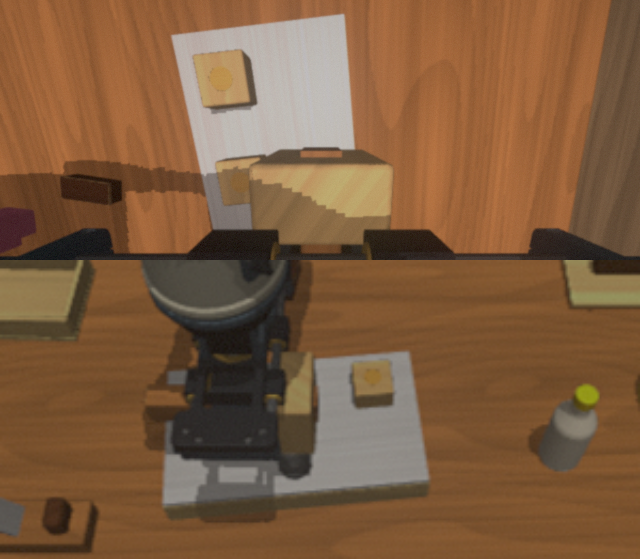

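```bash
python3 - <<'E'
from h import *
p=bot.camera_params("scene");R=np.array(p["R"])
for X in [(.689,-.027,.09),(.684,-.028,.09),(.70,-.02,.119),(.654,-.02,.119),(.714,-.02,.119),(.714,-.002,.119),(.714,-.038,.119)]:
    q=R@X+np.array(p["t"]);print(X,q[0]/q[2]*p["fx"]+p["cx"],q[1]/q[2]*p["fy"]+p["cy"])
s=cv2.imread("pics/scene0.png");print(cast([(287.5,256)],.09,p))
E
```

```text
(0.689, -0.027, 0.09) 285.87161283059197 253.9605447782866
(0.684, -0.028, 0.09) 285.4047771598837 251.7259568732539
(0.7, -0.02, 0.119) 288.3342628778922 252.42755940317545
(0.654, -0.02, 0.119) 288.5101233738004 231.57707672792725
(0.714, -0.02, 0.119) 288.2782275837865 259.0712511710125
(0.714, -0.002, 0.119) 297.69000692689946 258.7615357140856
(0.714, -0.038, 0.119) 278.8624720125089 259.3810974745389
[[ 0.6936 -0.0237]]
```

Call:
drive_tool(
  deltas=[
    [0.4, 0, -1.5, 0],
    [0, 0, -1, 0],
    [0, 0, -0.6, 0],
    [0, 0, -0.4, 0],
    [0, 0, 0, 0],
  ],
)

```text
clock: 32.45
ee_pos: [0.6892, -0.0571, 0.1059]
ee_rot: [-3.142, 0.0, -0.045]
wrist_force: [0.2, -0.3, -4.0]
opening: 0.0222
```

Call:
drive_tool(
  deltas=[
    [0, 0, -0.4, 0],
    [0, 0, -0.4, 0],
    [0, 0, 0, 0],
  ],
)

```text
clock: 32.83
ee_pos: [0.6893, -0.0571, 0.0978]
ee_rot: [-3.142, -0.0, -0.045]
wrist_force: [0.9, -0.1, -3.5]
opening: 0.0216
```

```bash
python3 - <<'E'
from h import *
s=bot.grab_frame("scene")[:,:,::-1]
cv2.imwrite("pics/s11.png",cv2.resize(np.ascontiguousarray(s[190:300,210:370]),(800,550),interpolation=cv2.INTER_CUBIC)); cv2.imwrite("pics/s11f.png",s)
E
```

```text
(no output)
```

View pics/s11.png

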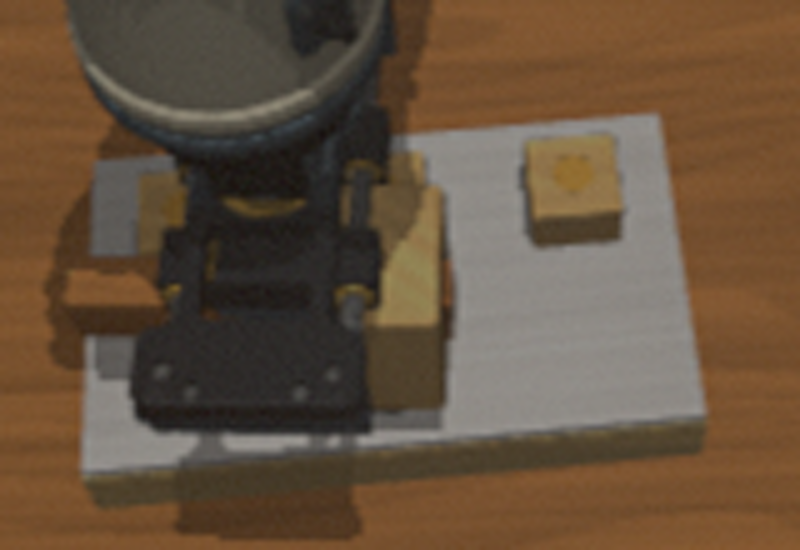

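Call:
drive_tool(
  deltas=[
    [0, 0, -0.2, 0],
    [0, 0, -0.15, 0],
  ],
)

```text
clock: 33.12
ee_pos: [0.6895, -0.0573, 0.0951]
ee_rot: [3.141, -0.001, -0.045]
wrist_force: [-5.7, -1.8, 18.7]
opening: 0.0218
```

Call:
drive_tool(
  deltas=[
    [0, 0, -0.15, 0],
    [0, 0, -0.05, 0],
  ],
)

```text
clock: 33.38
ee_pos: [0.6896, -0.0578, 0.0943]
ee_rot: [3.141, -0.001, -0.045]
wrist_force: [-8.3, -4.3, 25.2]
opening: 0.0218
```

Call:
drive_tool(
  deltas=[
    [0, 0, 1, 0],
    [0, 0, 3, 0],
    [0, 0, 3, 0],
    [-2, -5.6, 0, 0],
    [-2, -5.6, 0, 0],
  ],
)

```text
clock: 34.0
ee_pos: [0.649, -0.1699, 0.1629]
ee_rot: [3.141, -0.001, -0.043]
wrist_force: [0.6, 0.0, -5.0]
opening: 0.0218
```

Call:
drive_tool(
  deltas=[
    [-2, -5.6, 0, 0],
    [-2, -5.6, 0, 0],
    [0, 0, 0, 0],
    [0, 0, 0, 0],
    [0, 0, 0, 0],
  ],
)

```text
clock: 34.62
ee_pos: [0.6096, -0.2801, 0.1625]
ee_rot: [-3.141, 0.0, -0.044]
wrist_force: [-0.4, -0.3, -4.1]
opening: 0.0218
```

```bash
python3 - <<'E'
from h import *
print(bot.get_obs()["ee_pos"])
s=bot.grab_frame("scene")[:,:,::-1];f,p,_=look("w12");np.save("p12.npy",p,allow_pickle=True)
a=cv2.resize(np.ascontiguousarray(s[150:310,80:400]),(800,400),interpolation=cv2.INTER_CUBIC);cv2.imwrite("pics/s12f.png",s)
cv2.imwrite("pics/s12.png",np.vstack([a,cv2.resize(np.ascontiguousarray(f[0:160]),(800,200))]))
E
```

```text
[ 0.6096 -0.2801  0.1625]
[ 0.6097 -0.28    0.1625] [-3.1414  0.0001 -0.0436] 0.021844249293488535
```

View pics/s12.png

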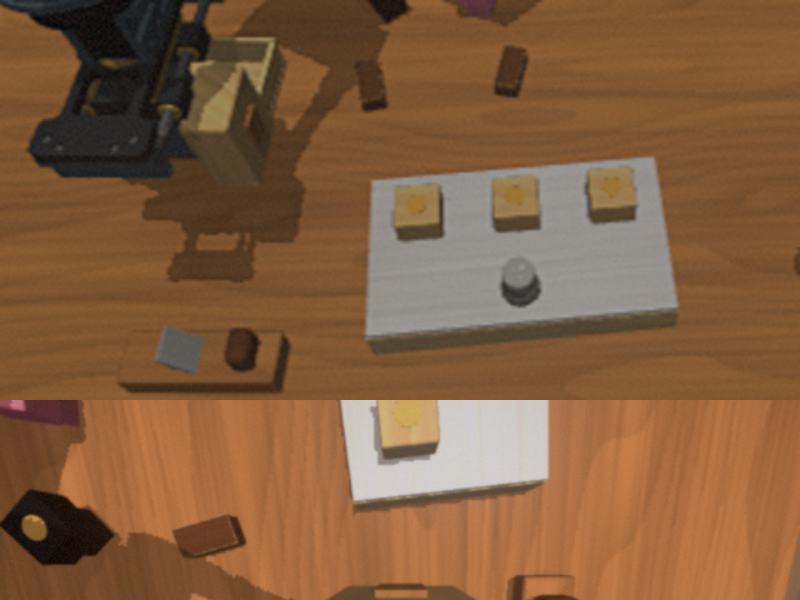

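```bash
python3 - <<'E'
from h import *
for n in("scene0","s12f"):
    g=cv2.imread(f"pics/{n}.png",0);print(n,g[245:278,287].tolist());print(g[255:272:4,278:298].tolist())
p=bot.camera_params("scene");R=np.array(p["R"])
for x in(.687,.690,.694):
  for z in(.09,.074):
    q=R@[x,-.026,z]+np.array(p["t"]);print(x,z,q[1]/q[2]*p["fy"]+p["cy"])
E
```

```text
scene0 [137, 138, 142, 140, 116, 113, 117, 121, 119, 117, 119, 126, 122, 118, 121, 119, 92, 66, 59, 60, 61, 61, 52, 61, 63, 62, 53, 77, 134, 142, 143, 142, 142]
[[142, 133, 117, 118, 116, 122, 121, 117, 118, 119, 122, 122, 120, 118, 113, 120, 138, 137, 138, 136], [140, 140, 118, 93, 109, 120, 119, 121, 120, 121, 121, 119, 114, 93, 70, 83, 123, 142, 143, 141], [142, 122, 71, 47, 47, 50, 54, 59, 59, 59, 58, 53, 53, 52, 58, 63, 59, 83, 120, 144], [141, 143, 117, 60, 59, 59, 55, 49, 52, 52, 58, 60, 64, 63, 64, 63, 56, 81, 124, 142], [137, 136, 138, 140, 134, 109, 72, 51, 55, 53, 53, 51, 51, 70, 107, 137, 143, 144, 141, 142]]
s12f [147, 146, 146, 147, 149, 146, 147, 140, 128, 123, 128, 132, 133, 129, 123, 131, 131, 125, 127, 115, 83, 64, 56, 51, 66, 66, 57, 81, 140, 150, 148, 151, 149]
[[152, 152, 151, 147, 135, 127, 126, 125, 126, 128, 130, 129, 126, 124, 133, 139, 144, 145, 145, 144], [148, 148, 139, 123, 124, 125, 127, 122, 125, 123, 124, 126, 127, 126, 125, 111, 123, 150, 150, 149], [149, 141, 101, 58, 82, 109, 124, 127, 125, 127, 125, 127, 122, 100, 68, 58, 63, 85, 128, 148], [150, 151, 123, 64, 58, 57, 50, 50, 54, 56, 53, 53, 56, 65, 67, 68, 63, 87, 129, 151], [145, 144, 146, 148, 143, 116, 75, 56, 60, 57, 56, 57, 55, 76, 115, 143, 152, 152, 148, 149]]
0.687 0.09 253.0419710604558
0.687 0.074 256.4838800777354
0.69 0.09 254.39640651682026
0.69 0.074 257.8225078764961
0.694 0.09 256.2117486192454
0.694 0.074 259.6165019297081
```

Call:
drive_tool(
  deltas=[
    [-0.4, -0.2, -5, 0],
    [0, 0, -5, 0],
    [0, 0, -2.5, 0],
    [0, 0, -1, 0],
    [0, 0, 0, 0],
  ],
)

```text
clock: 35.35
ee_pos: [0.6055, -0.2828, 0.0277]
ee_rot: [-3.142, 0.0, -0.044]
wrist_force: [-0.0, -0.1, -4.1]
opening: 0.0218
```

Call:
drive_tool(
  deltas=[
    [0, 0, -0.3, 0],
    [0, 0, -0.2, 0],
    [0, 0, -0.1, 0],
    [0, 0, 0, 0],
  ],
)

```text
clock: 35.85
ee_pos: [0.6053, -0.2832, 0.0218]
ee_rot: [3.142, -0.0, -0.045]
wrist_force: [-1.4, 1.0, -5.0]
opening: 0.0222
```

Call:
drive_tool(
  deltas=[
    [0, 0, -0.1, 0],
    [0, 0, 0, 0],
    [0, 0, 0, 0],
    [0, 0, 0, 0],
    [0, 0, 0, 0],
  ],
  fingers=0.8,
)

```text
clock: 36.48
ee_pos: [0.6053, -0.2832, 0.0206]
ee_rot: [3.142, -0.0, -0.045]
wrist_force: [-0.3, -0.1, 0.2]
opening: 0.0687
```

Call:
drive_tool(
  deltas=[
    [0, 0, 4, 0],
    [0, 0, 5, 0],
    [0, 0, 5, 0],
    [-5, 1.5, 3, 7.5],
    [-5, 1.5, 3, 7.5],
  ],
)

```text
clock: 37.1
ee_pos: [0.5041, -0.2527, 0.2215]
ee_rot: [3.141, -0.0, 0.221]
wrist_force: [0.1, -0.8, -0.3]
opening: 0.0729
```

Call:
drive_tool(
  deltas=[
    [-5, 0, 0, 0],
    [0, 0, 0, 0],
    [0, 0, 0, 0],
    [0, 0, 0, 0],
  ],
)

```text
clock: 37.6
ee_pos: [0.4561, -0.2533, 0.2204]
ee_rot: [3.142, -0.0, 0.217]
wrist_force: [-0.7, -0.1, -0.6]
opening: 0.0728
```

```bash
python3 - <<'E'
from h import *
f,p,(H,S,V)=look("w13")
t=np.array(p["t"]);R=np.array(p["R"])
for n,X in(("caul1",(.4475,-.181,.022)),("caul0",(.4355,-.0425,.022))):
    q=R@X+t;uv=(q[0]/q[2]*p["fx"]+p["cx"],q[1]/q[2]*p["fy"]+p["cy"]);print(n,uv)
    if 0<uv[1]<400:
        m=((V<135)&(S>100)).astype(np.uint8);print(rect(m,uv,.022,p),V[int(uv[1]),int(uv[0])])
s=bot.grab_frame("scene")[:,:,::-1];cv2.imwrite("pics/s13.png",s)
cv2.imwrite("pics/c13.png",np.vstack([cv2.resize(np.ascontiguousarray(f[0:260,100:540]),(640,378)),np.hstack([cv2.resize(np.ascontiguousarray(cv2.imread('pics/scene0.png')[20:220,0:200]),(200,200)),cv2.resize(np.ascontiguousarray(s[100:300,100:320]),(440,200))])]))
E
```

```text
[ 0.4561 -0.2533  0.2204] [ 3.1415 -0.0002  0.217 ] 0.07281967501339989
caul1 (np.float64(325.71432760214236), np.float64(126.45991319229837))
(array([ 447.1221, -183.1049]), array([48.3899, 22.0977]), 12.457202911376953) 122
caul0 (np.float64(342.1410285071377), np.float64(1.7978921499289413))
(array([437.3392, -54.3178]), array([53.7182, 27.4578]), 12.458191871643066) 112
```

View pics/c13.png

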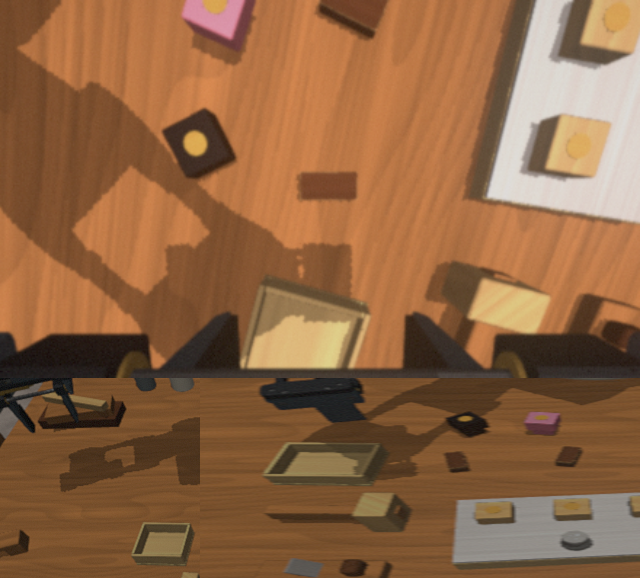

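The caul at crop (328,186) is in line with the jaws. The stepped wood at the far left of the scene is not a caul, so there are two cauls.

Call:
drive_tool(
  deltas=[
    [-0.4, 3.5, -5, 0],
    [-0.5, 3.6, -5, 0],
    [0, 0, -5, 0],
    [0, 0, -4, 0],
    [0, 0, -2.3, 0],
  ],
)

```text
clock: 38.33
ee_pos: [0.446, -0.1816, 0.0054]
ee_rot: [-3.14, 0.002, 0.217]
wrist_force: [1.4, 1.0, 0.5]
opening: 0.0726
```

Call:
drive_tool(
  deltas=[
    [0, 0, 0, 0],
    [0, 0, 0, 0],
    [0, 0, 0, 0],
    [0, 0, 0, 0],
    [0, 0, 0, 0],
  ],
  fingers=0.3,
)

```text
clock: 38.95
ee_pos: [0.4468, -0.1825, 0.0085]
ee_rot: [3.14, -0.001, 0.217]
wrist_force: [0.4, 1.5, 8.3]
opening: 0.0493
```

Call:
drive_tool(
  deltas=[
    [0, 0, 1, 0],
    [0, 0, 4, 10],
    [0, 0, 4, 10],
    [0, -3, 3, 10],
    [0, -3, 0, 10],
  ],
)

```text
clock: 39.58
ee_pos: [0.4474, -0.2434, 0.1308]
ee_rot: [3.137, -0.0, 0.921]
wrist_force: [1.0, 0.7, -0.7]
opening: 0.0498
```

Call:
drive_tool(
  deltas=[
    [-0.4, -2.5, 0, 10],
    [-0.4, -2.5, 0, 10],
    [-0.4, -2.5, 0, 10],
    [-0.3, -2.3, 0, 3.5],
    [0, 0, 0, 0],
  ],
)

```text
clock: 40.2
ee_pos: [0.431, -0.3414, 0.1283]
ee_rot: [3.141, 0.001, 1.498]
wrist_force: [-0.8, 0.9, -0.9]
opening: 0.0495
```

Call:
drive_tool(
  deltas=[
    [0, 0, 0, 0],
    [0, 0, 0, 0],
    [0, 0, -2, 0],
    [0, 0, -2, 0],
    [0, 0, 0, 0],
  ],
)

```text
clock: 40.83
ee_pos: [0.4307, -0.339, 0.0867]
ee_rot: [-3.14, -0.002, 1.5]
wrist_force: [-0.0, 0.1, 0.3]
opening: 0.0499
```

```bash
python3 - <<'E'
from h import *
f,p,(H,S,V)=look("w14");np.save("p14.npy",p,allow_pickle=True)
E
```

```text
[ 0.4307 -0.339   0.0867] [-3.1396 -0.0017  1.4998] 0.049920831246274826
```

View pics/w14.png

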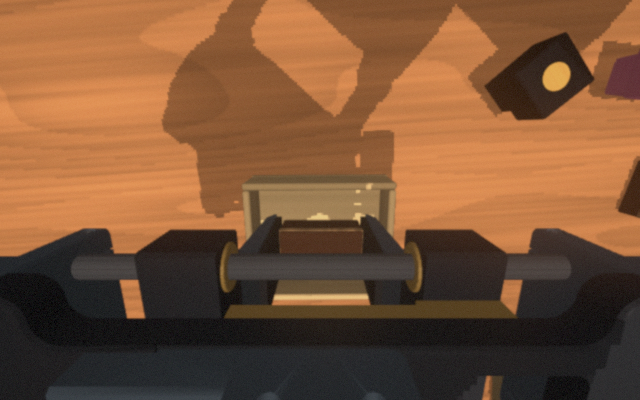

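Box's -x rim spans columns 243–395 at row 177–187, and the caul is at (320,240), centred.

```bash
python3 - <<'E'
from h import *
p=np.load("p14.npy",allow_pickle=True).item()
print(cast([(243,178),(396,178),(320,178),(320,188)],.042,p), cast([(279,230),(363,230)],.0867+.0135,p))
E
```

```text
[[ 0.3942 -0.3958]
 [ 0.4025 -0.278 ]
 [ 0.3984 -0.3366]
 [ 0.4062 -0.3372]] [[ 0.4176 -0.3622]
 [ 0.4211 -0.3128]]
```

Call:
drive_tool(
  deltas=[
    [0, 0, -3, 0],
    [0, 0, -2, 0],
    [0, 0, -1, 0],
    [0, 0, -0.8, 0],
    [0, 0, 0, 0],
  ],
)

```text
clock: 41.5
ee_pos: [0.4313, -0.3402, 0.0197]
ee_rot: [3.142, 0.0, 1.5]
wrist_force: [-0.7, 0.1, -1.0]
opening: 0.0498
```

Call:
drive_tool(
  deltas=[
    [0, 0, -0.2, 0],
    [0, 0, -0.15, 0],
    [0, 0, 0, 0],
  ],
)

```text
clock: 41.88
ee_pos: [0.4312, -0.3402, 0.0162]
ee_rot: [3.142, 0.0, 1.5]
wrist_force: [0.1, 0.8, -0.2]
opening: 0.0495
```

Call:
drive_tool(
  deltas=[
    [0, 0, -0.15, 0],
    [0, 0, 0, 0],
    [0, 0, 0, 0],
    [0, 0, 1, 0],
    [0, 0, 4, 0],
  ],
  fingers=0.68,
)

```text
clock: 42.5
ee_pos: [0.4304, -0.3394, 0.0642]
ee_rot: [-3.139, -0.002, 1.499]
wrist_force: [0.7, -1.1, 1.1]
opening: 0.0618
```

Call:
drive_tool(
  deltas=[
    [0, 0, 6, -10],
    [0, 3, 6, -10],
    [0, 3, 4, -10],
    [0, 3, 0, -10],
    [0, 3, 0, -10],
  ],
)

```text
clock: 43.12
ee_pos: [0.4312, -0.2213, 0.2218]
ee_rot: [3.14, -0.001, 0.621]
wrist_force: [-0.2, 0.0, -0.3]
opening: 0.0619
```

Call:
drive_tool(
  deltas=[
    [0, 3, 0, -10],
    [0, 3, 0, -10],
    [0, 2.5, 0, -10],
    [0, 1, 0, -10],
    [0, 1, 0, -8],
  ],
)

```text
clock: 43.75
ee_pos: [0.4311, -0.1166, 0.2212]
ee_rot: [3.141, -0.001, -0.216]
wrist_force: [0.1, 0.1, 0.0]
opening: 0.0621
```

Call:
drive_tool(
  deltas=[
    [0, 0, 0, 0],
    [0, 0, 0, 0],
    [0, 0, 0, 0],
  ],
)

```text
clock: 44.12
ee_pos: [0.4312, -0.1176, 0.2206]
ee_rot: [3.142, -0.0, -0.209]
wrist_force: [-0.1, -1.1, 1.4]
opening: 0.0621
```

```bash
python3 - <<'E'
from h import *
f,p,(H,S,V)=look("w15")
t=np.array(p["t"]);R=np.array(p["R"])
q=R@[.4355,-.0425,.022]+t;uv=(q[0]/q[2]*p["fx"]+p["cx"],q[1]/q[2]*p["fy"]+p["cy"]);print(uv)
print(rect((V<128)&(S>100)&(S<215),uv,.022,p),V[int(uv[1]),int(uv[0])])
E
```

```text
[ 0.4312 -0.1176  0.2206] [ 3.1415 -0.0001 -0.2093] 0.06206547368035367
(np.float64(311.2095774551342), np.float64(125.15175199390463))
(array([435.7067, -39.9471]), array([21.9201, 45.7866]), 78.02661895751953) 120
```

Call:
drive_tool(
  deltas=[
    [0.2, 3.8, -5, 0],
    [0.2, 3.8, -5, 0],
    [0, 0, -5, 0],
    [0, 0, -4, 0],
    [0, 0, -2.2, 0],
  ],
  fingers=0.8,
)

```text
clock: 44.8
ee_pos: [0.4346, -0.0416, 0.0072]
ee_rot: [-3.142, 0.002, -0.21]
wrist_force: [0.7, 0.2, 0.9]
opening: 0.0729
```

Call:
drive_tool(
  deltas=[
    [0, 0, 0, 0],
    [0, 0, 0, 0],
    [0, 0, 0, 0],
    [0, 0, 0, 0],
    [0, 0, 0, 0],
  ],
  fingers=0.3,
)

```text
clock: 45.42
ee_pos: [0.4359, -0.0418, 0.0099]
ee_rot: [3.141, -0.002, -0.211]
wrist_force: [-0.7, -0.5, 10.9]
opening: 0.0497
```

Call:
drive_tool(
  deltas=[
    [0, 0, 1, 0],
    [0, -1, 4, 10],
    [0, -2, 4, 10],
    [0.2, -3, 3, 10],
    [0.2, -3, 0, 10],
  ],
)

```text
clock: 46.05
ee_pos: [0.4404, -0.1329, 0.1321]
ee_rot: [3.138, -0.003, 0.493]
wrist_force: [-0.4, 0.8, -1.1]
opening: 0.0496
```

Call:
drive_tool(
  deltas=[
    [0.6, -3, 0, 10],
    [0.6, -3, 0, 10],
    [0.6, -3, 0, 10],
    [0.6, -3, 0, 10],
    [0.6, -3, 0, 10],
  ],
)

```text
clock: 46.68
ee_pos: [0.4692, -0.2825, 0.13]
ee_rot: [3.141, 0.0, 1.366]
wrist_force: [-0.8, -0.5, -0.7]
opening: 0.0499
```

Call:
drive_tool(
  deltas=[
    [0.1, -3, 0, 7.7],
    [0.1, -3, 0, 0],
    [0, 0, 0, 0],
    [0, 0, 0, 0],
    [0, 0, 0, 0],
  ],
)

```text
clock: 47.3
ee_pos: [0.4711, -0.3406, 0.1293]
ee_rot: [-3.141, -0.0, 1.495]
wrist_force: [-1.3, -0.2, -1.1]
opening: 0.0499
```

Call:
drive_tool(
  deltas=[
    [0, 0, -3, 0],
    [0, 0, -3, 0],
    [0, 0, -2, 0],
    [0, 0, 0, 0],
  ],
)

```text
clock: 47.8
ee_pos: [0.4706, -0.3403, 0.0481]
ee_rot: [-3.139, -0.002, 1.495]
wrist_force: [0.1, 0.1, -0.6]
opening: 0.0498
```

Call:
drive_tool(
  deltas=[
    [0, -0.1, -1.5, 0],
    [0, 0, -1, 0],
    [0, 0, -0.4, 0],
    [0, 0, -0.2, 0],
    [0, 0, 0, 0],
  ],
)

```text
clock: 48.42
ee_pos: [0.4713, -0.3427, 0.0181]
ee_rot: [3.141, 0.0, 1.494]
wrist_force: [-0.1, -0.4, -0.2]
opening: 0.0498
```

Call:
drive_tool(
  deltas=[
    [0, 0, -0.1, 0],
    [0, 0, -0.1, 0],
    [0, 0, 0, 0],
  ],
)

```text
clock: 48.8
ee_pos: [0.4712, -0.3426, 0.0161]
ee_rot: [3.142, 0.0, 1.494]
wrist_force: [-0.5, -0.8, -0.2]
opening: 0.0497
```

Call:
drive_tool(
  deltas=[
    [0, 0, -0.1, 0],
    [0, 0, 0, 0],
    [0, 0, 0, 0],
    [0, 0, 1, 0],
    [0, 0, 4, 0],
  ],
  fingers=0.68,
)

```text
clock: 49.42
ee_pos: [0.4703, -0.3418, 0.0646]
ee_rot: [-3.139, -0.002, 1.494]
wrist_force: [0.6, -1.4, 0.7]
opening: 0.0616
```

Call:
drive_tool(
  deltas=[
    [0, 0, 6, -10],
    [-0.5, 5, 6, -10],
    [-0.5, 6, 4, -10],
    [-0.5, 6, 0, -10],
    [-0.5, 6, 0, -10],
  ],
)

```text
clock: 50.05
ee_pos: [0.4534, -0.1343, 0.2088]
ee_rot: [3.14, -0.001, 0.631]
wrist_force: [0.8, 1.7, -0.7]
opening: 0.0623
```

Call:
drive_tool(
  deltas=[
    [-0.5, 6, 0, -10],
    [-0.5, 6, 0, -10],
    [-0.5, 6, 0, -10],
    [-0.5, 6, 0, -7],
    [0, 0, 0, 0],
  ],
)

```text
clock: 50.68
ee_pos: [0.436, 0.0854, 0.2082]
ee_rot: [-3.141, -0.001, 0.058]
wrist_force: [-0.6, -1.0, 0.5]
opening: 0.062
```

```bash
python3 - <<'E'
from h import *
o=bot.get_obs();print(o["ee_pos"],o["ee_rot"])
f=bot.grab_frame("top")[:,:,::-1];cv2.imwrite("pics/top2.png",f);p=bot.camera_params("top")
cv2.imwrite("pics/top2c.png",np.vstack([cv2.resize(np.ascontiguousarray(f[90:300,140:540]),(800,420)),np.hstack([cv2.resize(np.ascontiguousarray(f[195:265,450:530]),(206,180)),cv2.resize(np.ascontiguousarray(f[195:275,155:245]),(202,180))]+[np.zeros((180,392,3),np.uint8)])]))
H,S,V=cv2.cvtColor(np.ascontiguousarray(f),cv2.COLOR_BGR2HSV).astype(int).transpose(2,0,1)
print("lid",*rect((H>15)&(V>120),(178,222),.014,p)); print("handle",*rect((V<128)&(S>120),(193,235),.048,p)); print("box",*rect((H>16)&(V>105),(455+5,215),.042,p))
E
```

```text
[0.436  0.0854 0.2082] [-3.141  -0.0006  0.0584]
lid [387.4914 336.6405] [218.8967 164.945 ] 2.6492066383361816
handle [438.3346 349.4398] [20.987  65.7513] 0.16192206740379333
box [ 452.6154 -342.45  ] [124.4059 106.3464] 86.30790710449219
```

View pics/top2c.png

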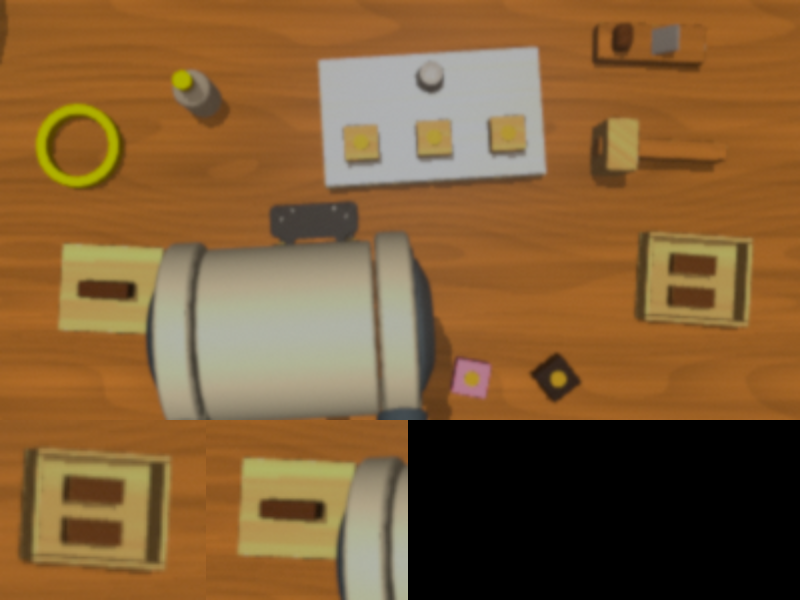

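Both cauls lie flat in the box (crop (690,265),(690,297)). The lid is unmoved, the stops are seated, and the mallet stands.

Call:
drive_tool(
  deltas=[
    [0, 5, 0, -5.7],
    [0, 5, 0, 0],
    [0, 5, 0, 0],
    [0, 4.5, 0, 0],
    [0, 0, 0, 0],
  ],
)

```text
clock: 51.35
ee_pos: [0.4374, 0.2783, 0.2078]
ee_rot: [-3.141, -0.001, -0.04]
wrist_force: [0.2, -0.4, 0.7]
opening: 0.0624
```

Call:
drive_tool(
  deltas=[
    [0, 0, 0, 0],
    [0, 0, 0, 0],
    [0, 0, 0, 0],
  ],
)

```text
clock: 51.72
ee_pos: [0.4371, 0.2761, 0.2077]
ee_rot: [3.142, -0.0, -0.044]
wrist_force: [0.6, -0.2, -0.8]
opening: 0.0618
```

```bash
python3 - <<'E'
from h import *
f,p,(H,S,V)=look("w16")
t=np.array(p["t"]);R=np.array(p["R"])
def px(X): q=R@X+t;return (q[0]/q[2]*p["fx"]+p["cx"],q[1]/q[2]*p["fy"]+p["cy"])
uv=px([.438,.3535,.048]);print(uv)
print("handle",*rect((V<115)&(S>80),uv,.048,p))
uv=px([.41,.37,.014]);print(uv,"lid",*rect((H>16)&(V>140)&(S<160),uv,.014,p))
E
```

```text
[0.4371 0.2761 0.2077] [ 3.1415 -0.     -0.0444] 0.06181605009245154
(np.float64(317.8774397100633), np.float64(121.95695258359251))
handle [438.7999 356.5654] [57.3113 17.2327] 87.47559356689453
(np.float64(294.8275598102621), np.float64(109.6692513132159)) lid [439.2841 357.2279] [121.5989 104.1232] 87.70088195800781
```

Call:
drive_tool(
  deltas=[
    [0.1, 4, -4, 0],
    [0.1, 4, -5, 0],
    [0, 0, -5, 0],
    [0, 0, -3, 0],
    [0, 0, -1.5, 0],
  ],
)

```text
clock: 52.4
ee_pos: [0.4383, 0.3555, 0.0223]
ee_rot: [3.14, 0.002, -0.043]
wrist_force: [-0.3, -0.1, 0.4]
opening: 0.0624
```

Call:
drive_tool(
  deltas=[
    [0, 0, 0, 0],
    [0, 0, 0, 0],
    [0, 0, 0, 0],
    [0, 0, 0, 0],
    [0, 0, 0, 0],
  ],
  fingers=0.0,
)

```text
clock: 53.02
ee_pos: [0.439, 0.3562, 0.0243]
ee_rot: [-3.141, -0.001, -0.043]
wrist_force: [-0.1, -1.0, 7.9]
opening: 0.0196
```

Call:
drive_tool(
  deltas=[
    [0, 0, 0, 0],
    [0, 0, 1, 0],
    [0, 0, 4, 0],
    [0, 0, 5, 0],
    [0, 0, 5, 0],
  ],
)

```text
clock: 53.65
ee_pos: [0.4385, 0.3558, 0.1758]
ee_rot: [3.142, 0.0, -0.043]
wrist_force: [0.4, 0.5, -0.9]
opening: 0.0198
```

Call:
drive_tool(
  deltas=[
    [0.1, -5.5, 0, -1.2],
    [0.1, -5.5, 0, 0],
    [0.1, -5.5, 0, 0],
    [0.1, -5.5, 0, 0],
    [0.1, -5.5, 0, 0],
  ],
)

```text
clock: 54.28
ee_pos: [0.4436, 0.0794, 0.1744]
ee_rot: [-3.142, -0.001, -0.064]
wrist_force: [1.5, -0.1, -1.1]
opening: 0.0201
```

Call:
drive_tool(
  deltas=[
    [0.1, -5.5, 0, 0],
    [0.1, -5.5, 0, 0],
    [0.1, -5.5, 0, 0],
    [0.1, -5.5, 0, 0],
    [0.1, -5.5, 0, 0],
  ],
)

```text
clock: 54.9
ee_pos: [0.4485, -0.1958, 0.1744]
ee_rot: [3.141, -0.001, -0.064]
wrist_force: [1.4, 0.2, -1.1]
opening: 0.02
```

Call:
drive_tool(
  deltas=[
    [0.1, -5, 0, 0],
    [0, -3.6, 0, 0],
    [0, 0, 0, 0],
    [0, 0, 0, 0],
    [0, 0, 0, 0],
  ],
)

```text
clock: 55.52
ee_pos: [0.4498, -0.2788, 0.174]
ee_rot: [-3.141, 0.0, -0.063]
wrist_force: [0.1, -0.2, -1.2]
opening: 0.0199
```

Call:
drive_tool(
  deltas=[
    [0.1, -3.2, -2, 0],
    [0.05, -3.1, -3, 0],
    [0, 0, -2, 0],
    [0, 0, 0, 0],
    [0, 0, 0, 0],
  ],
)

```text
clock: 56.15
ee_pos: [0.4518, -0.3425, 0.1047]
ee_rot: [3.141, -0.001, -0.063]
wrist_force: [-0.4, -0.6, -0.5]
opening: 0.0196
```

Call:
drive_tool(
  deltas=[
    [0, 0, -1.5, 0],
    [0, 0, -1, 0],
    [0, 0, -0.8, 0],
    [0, 0, 0, 0],
  ],
)

```text
clock: 56.65
ee_pos: [0.451, -0.3426, 0.07]
ee_rot: [-3.141, 0.001, -0.064]
wrist_force: [0.6, -0.2, -1.5]
opening: 0.0197
```

Call:
drive_tool(
  deltas=[
    [0, 0, -0.4, 0],
    [0, 0, -0.3, 0],
    [0, 0, 0, 0],
  ],
)

```text
clock: 57.02
ee_pos: [0.4512, -0.3429, 0.0637]
ee_rot: [-3.141, 0.0, -0.064]
wrist_force: [-0.8, 0.7, -1.2]
opening: 0.0201
```

Lip is entering freely; closing the rest.

Call:
drive_tool(
  deltas=[
    [0, 0, -0.2, 0],
    [0, 0, -0.2, 0],
    [0, 0, -0.15, 0],
    [0, 0, -0.05, 0],
    [0, 0, 0, 0],
  ],
)

```text
clock: 57.65
ee_pos: [0.4513, -0.3429, 0.0583]
ee_rot: [3.141, -0.0, -0.064]
wrist_force: [-3.2, 2.1, 10.5]
opening: 0.0199
```

Call:
drive_tool(
  deltas=[
    [0, 0, 0, 0],
    [0, 0, 0, 0],
    [0, 0, 0, 0],
    [0, 0, 1, 0],
    [0, 0, 4, 0],
  ],
  fingers=0.6,
)

```text
clock: 58.28
ee_pos: [0.4504, -0.3421, 0.1073]
ee_rot: [-3.139, 0.003, -0.064]
wrist_force: [0.1, -0.4, -0.2]
opening: 0.0545
```

Call:
drive_tool(
  deltas=[
    [0, 0, 6, 0],
    [0, 0, 6, 0],
    [-2, 6, 3, 0],
    [-2, 6, 0, 0],
    [0, 6, 0, 0],
  ],
)

```text
clock: 58.9
ee_pos: [0.4124, -0.1686, 0.2556]
ee_rot: [3.141, -0.001, -0.066]
wrist_force: [1.5, 0.8, -0.7]
opening: 0.0548
```

Call:
drive_tool(
  deltas=[
    [0, 6, 0, 0],
    [0, 6, 0, 0],
    [0, 0, 0, 0],
    [0, 0, 0, 0],
  ],
)

```text
clock: 59.4
ee_pos: [0.4139, -0.0502, 0.2551]
ee_rot: [3.141, -0.001, -0.063]
wrist_force: [0.7, -0.6, -0.0]
opening: 0.0547
```

```bash
python3 - <<'E'
from h import *
s=bot.grab_frame("scene")[:,:,::-1];f=bot.grab_frame("top")[:,:,::-1];p=bot.camera_params("top")
H,S,V=cv2.cvtColor(np.ascontiguousarray(f),cv2.COLOR_BGR2HSV).astype(int).transpose(2,0,1)
print("lid",*rect((H>16)&(V>120),(470,215),.048,p))
cv2.imwrite("pics/end.png",np.vstack([cv2.resize(np.ascontiguousarray(s[140:310,100:440]),(700,350)),cv2.resize(np.ascontiguousarray(f[90:280,160:540]),(700,250))[:,:]]))
E
```

```text
lid [ 343.1978 -333.9319] [127.1525 326.3032] 85.02066040039062
```

View pics/end.png

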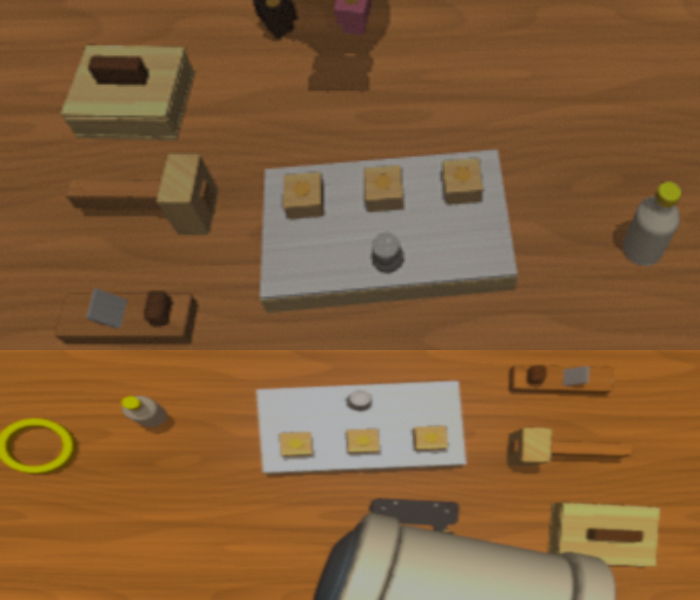

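The final view shows all three stops seated, the pin low, the mallet standing clear of the board, the lid flat on the box and the bystanders untouched. Handing in.

```bash
python3 -c "
from bench import bot
print(bot.job_done())"
```

```text
the job is handed in; nothing more can be done
None
```

I finished the job and handed it in at about 59 s of robot time. The hand-in gives no verdict, so this rests on my own checks.

- **Stops:** all three pale stops are seated, each in its own socket. On each one the tool stopped within about 0.1 mm of the calculated seated height, with a clear upward contact force. The first try on one stop jammed at about 44 N wrist force and tilted the block in the gripper. I set it upright on the bench, gripped it again, and it then went in cleanly.
- **Lock pin:** I drove it down with the mallet only, after all the stops were in. It met its end stop at about 25 N. In the scene camera the pin's top dropped about 3.6 pixels, against 3.4 expected for full travel.
- **Mallet:** it is back on its striking face where it started, clear of the board.
- **Cauls and lid:** I found only two cauls. Both lie flat in one layer in the box. The lid stopped exactly at its closed height with about 10 N of contact.
- **Left alone:** the glue bottle, tape and plane, plus the pink and black look-alike blocks, were not touched.

**Last checks:** the final pictures agree with all of this. The one check that failed was an automatic measurement of the closed lid, because the robot arm overlapped it in the top view. That leaves the lid resting on the height reading and the picture.

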